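# Free the samples from a dead centrifuge and pack them

### The job

The power has failed with sample pots locked in the centrifuge. First lift the lids of all three transport cases and leave them standing open, so that you can see which case is empty; then push the release rod down the bare hole in the centrifuge's front deck until the lid springs open. Without tipping them over, stand every pot from the centrifuge, and the squat jar waiting on the bench, upright in cells of the empty case, put the rod back upright in its black socket, shut all three cases, leave the centrifuge's lid up to air, and do not disturb the wash bottle, tip box or glove box.

Things in the scene. Friction and masses are not known exactly. Their poses are not given: they have to be found in the camera images.
- case_empty: Grey clamshell case, fixed, 160 (x) x 122 (y) x 93 mm shut; all look alike shut. Origin: centre of underside; +x from pull tab to hinge (hinge line along y at x +80, 35 mm up). Base 35 mm high, walls and floor 8 mm. Four cells 46 x 51 mm, centres x -49 or +1, y -29 or +29 mm, dividers 20 mm above the floor; fixed white cold pack at x 29 to 71 mm. This one has no pots in it.
- case_full: Grey clamshell case, fixed, 160 (x) x 122 (y) x 93 mm shut; all look alike shut. Origin: centre of underside; +x from pull tab to hinge (hinge line along y at x +80, 35 mm up). Base 35 mm high, walls and floor 8 mm. Four cells 46 x 51 mm, centres x -49 or +1, y -29 or +29 mm, dividers 20 mm above the floor; fixed white cold pack at x 29 to 71 mm. This one has pots fixed in all four cells.
- case_part: Grey clamshell case, fixed, 160 (x) x 122 (y) x 93 mm shut; all look alike shut. Origin: centre of underside; +x from pull tab to hinge (hinge line along y at x +80, 35 mm up). Base 35 mm high, walls and floor 8 mm. Four cells 46 x 51 mm, centres x -49 or +1, y -29 or +29 mm, dividers 20 mm above the floor; fixed white cold pack at x 29 to 71 mm. This one has pots fixed in two opposite cells.
- lid_full (a joint): Hinge angle of the lid of case_full, rad: 0 shut, grows as the pull tab goes up and back over the hinge, 1.57 lid upright, 1.9 end stop. Lid 160 x 122 mm, 58 mm deep, hollow. Stiff hinge: the lid stays where it is left; about 3 N at the tab moves it; no catch.
- lid_part (a joint): Hinge angle of the lid of case_part, rad: 0 shut, grows as the pull tab goes up and back over the hinge, 1.57 lid upright, 1.9 end stop. Lid 160 x 122 mm, 58 mm deep, hollow. Stiff hinge: the lid stays where it is left; about 3 N at the tab moves it; no catch.
- lid_empty (a joint): Hinge angle of the lid of case_empty, rad: 0 shut, grows as the pull tab goes up and back over the hinge, 1.57 lid upright, 1.9 end stop. Lid 160 x 122 mm, 58 mm deep, hollow. Stiff hinge: the lid stays where it is left; about 3 N at the tab moves it; no catch.
- lid_full_tab (a point): Grip point on the lid's black pull tab, which stands out level from the middle of the lid's front (straight up when the lid is upright): 22 mm wide (along the hinge line), 14 mm thick, 36 mm long. The point is 25 mm out from the lid's front face; lid shut, it is 57 mm above the case's underside and 185 mm before the hinge line.
- lid_part_tab (a point): Grip point on the lid's black pull tab, which stands out level from the middle of the lid's front (straight up when the lid is upright): 22 mm wide (along the hinge line), 14 mm thick, 36 mm long. The point is 25 mm out from the lid's front face; lid shut, it is 57 mm above the case's underside and 185 mm before the hinge line.
- lid_empty_tab (a point): Grip point on the lid's black pull tab, which stands out level from the middle of the lid's front (straight up when the lid is upright): 22 mm wide (along the hinge line), 14 mm thick, 36 mm long. The point is 25 mm out from the lid's front face; lid shut, it is 57 mm above the case's underside and 185 mm before the hinge line.
- centrifuge: White benchtop centrifuge, fixed, 350 (x) x 280 (y) mm; flat front deck 190 mm high, lid 27 mm thick above that. Origin: centre of its underside; +x points to the back, where the lid is hinged. Round chamber 210 mm across, its axis at x = +35 mm. The lid's front edge is at x = -93 mm; the deck runs from there to x = -175 mm.
- rotor: Swing-out rotor, held still in the chamber. Origin on its axis at the height of the buckets' inner floor (100 mm above the bench). Four round buckets, dia 49 mm outside, 43 mm inside, 30 mm deep, centred 52 mm from the axis along its +x, +y, -x and -y; hub dia 30 mm, 26 mm above the bucket floor.
- centrifuge_lid (a joint): Angle of the centrifuge's lid, rad: about 0 shut and latched, 1.75 fully open (leaning back past upright). Once unlatched a gas spring swings it fully open by itself in about 2 s; the latch cannot be freed other than through the release hole.
- release_hole (a point): Centre of the bare release hole, dia 15 mm with a flat steel bezel, at deck level (190 mm up), right side of the front deck seen from the robot. Straight below is a hidden sprung latch lever: a rod meets it 64 mm down and trips it 10 to 15 mm further on at 4 to 8 N; push on until the rod's shoulder is at the deck.
- rod_socket (a point): Centre of the top of the rod's parking socket: black collar dia 32 mm, standing 12 mm above the deck, hole dia 15 mm through it, at the left of the front deck. The parked rod's shoulder rests on it.
- rod: Release rod, parked upright in its socket at the start: steel pin dia 8 mm, 90 mm long, below a round black handle dia 22 mm, 55 mm long with a shoulder dia 28 mm, 6 mm thick. 60 g. Origin: centre of the underside of the shoulder; z up through the handle.
- pot0: Round sample pot, clear, white screw cap, paper band: dia 36 mm at the cap (top 18 mm), 34 mm below, 72 mm high, about 70 g. Origin: centre of its underside; z up through the cap. If present, stands upright in one of the rotor's four round buckets inside the centrifuge, its cap about 18 mm below the chamber's rim; the bucket reaches 30 mm up the pot. May be absent.
- pot1: Round sample pot, clear, white screw cap, paper band: dia 36 mm at the cap (top 18 mm), 34 mm below, 72 mm high, about 70 g. Origin: centre of its underside; z up through the cap. If present, stands upright in one of the rotor's four round buckets inside the centrifuge, its cap about 18 mm below the chamber's rim; the bucket reaches 30 mm up the pot. May be absent.
- pot2: Round sample pot, clear, white screw cap, paper band: dia 36 mm at the cap (top 18 mm), 34 mm below, 72 mm high, about 70 g. Origin: centre of its underside; z up through the cap. If present, stands upright in one of the rotor's four round buckets inside the centrifuge, its cap about 18 mm below the chamber's rim; the bucket reaches 30 mm up the pot. May be absent.
- pot3: Round sample pot, clear, white screw cap, paper band: dia 36 mm at the cap (top 18 mm), 34 mm below, 72 mm high, about 70 g. Origin: centre of its underside; z up through the cap. If present, stands upright in one of the rotor's four round buckets inside the centrifuge, its cap about 18 mm below the chamber's rim; the bucket reaches 30 mm up the pot. May be absent.
- jar: Squat sample jar, clear with a white cap, round, dia 40 mm, 52 mm high, about 110 g, heavy at the bottom. Origin: centre of its underside; z up through the cap. Stands on the bench in front of the cases at the start.
- wash_bottle: Wash bottle, dia 60 mm, 185 mm high, bystander left of the centrifuge. Origin: centre of its underside.
- tip_box: Closed grey and clear box of pipette tips, 85 x 120 x 70 mm, bystander left of the centrifuge. Origin: centre of its underside.
- glove_box: Cardboard box of gloves, 120 x 240 x 70 mm, bystander at the far right. Origin: centre of its underside.

How it is judged:
By the outcome, as a careful person would: the job done as asked, in the order asked, and still so for the second after the job is handed in, with the robot touching nothing.
Of pot0, pot1, pot2, pot3 only 1 to 3 are there at a start; the rules pass over those that are not, and their reading is None.
At some moment in a run one of jar may be knocked a few centimetres aside while the robot is not near it.
It also fails if it takes over 210 s, if anything falls off the work surface, if the arm or the gripper's body presses on something with over 40 N, if the wrist force passes 120 N, or if a joint passes its speed limit or range.

### The arm

A 6-joint arm with a two-finger parallel gripper is mounted at the origin on the work surface. World frame = base frame: x ahead of the robot, y to its left, z up, the work surface at z = 0. Lengths are in m, angles in rad, forces in N, time in s.
With the tool pointing down it reaches from about 0.275 to 0.775 m from the base axis. Payload 14.6 kg.
Tool frame: the origin (TCP) lies at the very end of the fingers, on their centre line; the grasp point (between the pads) lies 19 mm behind it (robot.hold_point_z is the distance from the TCP to the grasp point, in m); z points along the fingers, y is the direction in which the jaws open and shut (so a half turn about z gives the same grasp; the last joint's range is limited). The gripper opens to 85 mm and grips with 20 to 120 N. Pads are 22 mm wide; open, the fingers measure 114 mm over their backs; the gripper's body (76 mm by 85 mm) begins 54 mm behind the grasp point. The pads swing forward as they close: fully open they stand 13 mm farther back than shut.
Start: joints at [-1.312, 0.263, -0.048, 1.259, 0, 1.415], TCP at [0.211, -0.481, 0.231] pointing down, gripper open.
Joint ranges: [-2.65, 2.65], [-0.89, 1.7], [-1.18, 1.37], [-2.13, 2.11], [-1.35, 1.29], [-3.14, 3.14]. Speed limits (rad/s): [1.89, 1.89, 2.57, 2.79, 3.14, 3.14].

### API

Orientations are given as a 3x3 rotation matrix whose columns are the frame's x, y, z axes.
In Python, from station import telemetry, camera, camera_info, job, robot gives the robot as it stands.
- The arm moves only by the tool jog_arm, never from a script. Its argument "motion" is a list of rows, each an object of numbers: "x", "y", "z": the shift along the tool's x, y, z in mm; "wx", "wy", "wz": the turn, a rotation vector about the tool's x, y, z in rad; "gripper": the finger opening in mm, from 0 to 85.4. In form: [{"x": .., "y": .., "z": .., "wx": .., "wy": .., "wz": .., "gripper": ..}, ...]. A call has 1 to 12 rows; each row is the pose to reach, as a shift and turn from the pose commanded when the call began, along the tool's axes at that moment; what a row does not reach only later rows make up. A row lasts 1/8 s, in which the tool goes at most 62.5 mm and 10.7 degrees, less where a joint would pass 70% of its speed; a pose out of reach is approached as far as the arm can. A call with a gripper value outside its range is refused whole. The fingers move at their own pace and stop on an object; "force" is the grip in N (left out, the last holds). Time passes only in rows, so rows that repeat a pose let the fingers close. It gives the time, the measured TCP pose, the force and the opening at its end, in the units of the state.
- telemetry.read_state(): the state, without advancing time (a new reading comes with each control period).
- camera(name): name is "scene" or "top"; returns (picture, depth): 384x512x3 uint8, blue, green, red; 384x512 float32, m along the optical axis (not along the pixel's ray), 0 where there is no reading.
- camera_info(name): a dict with "mtx" (3x3 intrinsics, pixels), "k1" (the pictures are not rectified: a ray, as slopes to the right and down, at radius r is drawn at 1 + k1 r^2 times it, then the intrinsics apply), "position" and "attitude" of the camera in the world. Camera axes: x right, y up, looking along -z (the intrinsics and any distortion apply to the point x, -y, -z); pixel columns grow to the right and rows downward; lengths in m; the calibration is good to about 2 mm. A picture is of the moment at which its call begins. camera_info takes no time and is no camera call.
- job.hand_in(): hands the job in, once; it reports no verdict.
The state is a dict: "clock": time; "q": joint angles; "qvel": joint speeds; "joint_efforts": joint torques, N m; "position": TCP position; "eef_rot": TCP orientation; "wrist_force": force on the tool from outside, world axes, zero at the start; "moment": the same for the moment, N m; "gripper_width": finger opening in m.
Only numpy, scipy, OpenCV 4.12 (cv2) and the standard library are available. Lean on these libraries where they do the work, as an engineer would, in place of code of your own. Each camera call takes 0.05 s, during which the arm holds its last target. There are 200 camera calls.

## Working session

There is one attempt and no reset: what is moved stays moved. The work goes in short steps, Python scripts to look and compute and a tool call to move; the robot and the scene stay as the last step left them, time stands still between calls to the robot, and variables do not carry over. Pictures are saved under pics/ and viewed, about 12 in all and at most 16, crops included, and the job is handed in when it is done.

Besides the shell and the picture viewer there is one more tool, called after "Call:" by a JSON object that holds its "fn" and its "kwargs". jog_arm: Moves the arm, as the interface text tells. Its arguments: {"type":"object","properties":{"motion":{"type":"array","items":{"type":"object","properties":{"x":{"type":"number"},"y":{"type":"number"},"z":{"type":"number"},"wx":{"type":"number"},"wy":{"type":"number"},"wz":{"type":"number"},"gripper":{"type":"number"}}}},"force":{"type":"number"}},"required":["motion"]}

```bash
ls; mkdir -p pics
python3 - <<'E'
from station import telemetry, camera, camera_info, job, robot
import cv2,numpy as np
s=telemetry.read_state();print(s)
for n in("scene","top"):
    p,d=camera(n);cv2.imwrite(f"pics/{n}0.png",p);np.save(f"pics/{n}0.npy",d);print(n,camera_info(n),(d>0).mean())
print([a for a in dir(robot) if a[0]!='_'])
E
```

```text
pics
{'clock': 0.0, 'q': array([-1.31229515e+00,  2.63521558e-01, -4.89504254e-02,  1.25937626e+00,
       -5.55951281e-05,  1.41553470e+00]), 'qvel': array([-0.00090184,  0.0009802 , -0.00124525, -0.00094081,  0.00105261,
        0.00090924]), 'joint_efforts': array([ 1.93639884e-03, -6.37608361e+01,  3.84565151e+01,  1.36433548e-02,
       -5.98711199e-05, -1.52052344e-06]), 'position': array([ 0.21100816, -0.48042972,  0.23082085]), 'eef_rot': array([[ 9.15614452e-01,  4.02057299e-01, -3.22651123e-04],
       [ 4.02057414e-01, -9.15613909e-01,  1.00275336e-03],
       [ 1.07740450e-04, -1.04785974e-03, -9.99999445e-01]]), 'wrist_force': array([ 0.28247766,  0.23688838, -0.42730207]), 'moment': array([ 0.04208254, -0.01628555,  0.0370676 ]), 'gripper_width': 0.0853801084858846}
scene {'mtx': array([[401.28264015,   0.        , 254.73872192],
       [  0.        , 401.28264015, 191.82315434],
       [  0.        ,   0.        ,   1.        ]]), 'k1': 0.002730689986680098, 'position': array([1.32448289, 0.51784966, 0.93369792]), 'attitude': array([[-0.53854958, -0.55302114,  0.63571375],
       [ 0.84229729, -0.33332797,  0.42358912],
       [-0.02235256,  0.76358371,  0.64532184]])} 0.9961395263671875
top {'mtx': array([[407.47956355,   0.        , 259.01076381],
       [  0.        , 407.47956355, 192.72479776],
       [  0.        ,   0.        ,   1.        ]]), 'k1': -0.14628184211337308, 'position': array([ 3.87413831e-01, -1.47577283e-03,  1.66879974e+00]), 'attitude': array([[ 0.02551721,  0.99404186, -0.10597003],
       [-0.99941836,  0.02776588,  0.01979883],
       [ 0.02262322,  0.10540319,  0.9941722 ]])} 0.9958648681640625
['IKError', 'hold_point_z']
```

View pics/top0.png

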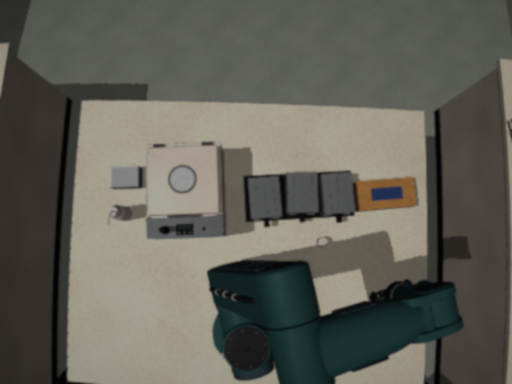

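View pics/scene0.png

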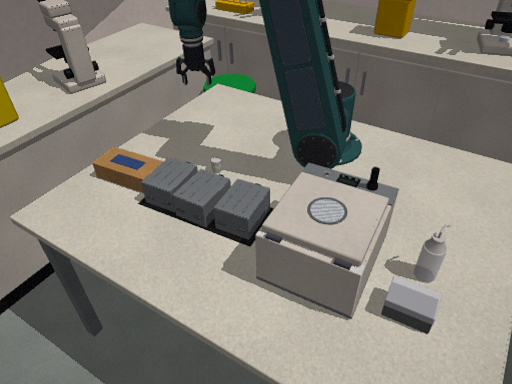

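The top view shows the centrifuge at about (185,190), shut cases at (265,197), (302,193) and (337,193) with their tabs below them at (268,222), (305,218) and (340,217), and the jar at (323,241). The scene view shows the rod standing at (375,178).

```bash
cat > h.py <<'E'
import cv2,numpy as np,os
from station import telemetry,camera,camera_info,job,robot
def grab(n,tag=None):
    p,d=camera(n)
    if tag: cv2.imwrite(f"pics/{n}{tag}.png",p); np.save(f"pics/{n}{tag}.npy",d)
    return p,d
def load(n,tag): return cv2.imread(f"pics/{n}{tag}.png"),np.load(f"pics/{n}{tag}.npy")
def rays(n,uv):
    c=camera_info(n);uv=np.asarray(uv,float).reshape(-1,1,2)
    s=cv2.undistortPoints(uv,c["mtx"],np.array([c["k1"],0,0,0])).reshape(-1,2)
    return c["position"],np.c_[s[:,0],-s[:,1],-np.ones(len(s))]@c["attitude"].T
def cloud(n,d):
    v,u=np.mgrid[:384,:512]
    o,r=rays(n,np.c_[u.ravel(),v.ravel()])
    return (o+r*d.reshape(-1,1)).reshape(384,512,3)
def onplane(n,uv,z):
    o,r=rays(n,uv);return o+r*((z-o[2])/r[:,2])[:,None]
def proj(n,P):
    c=camera_info(n);q=(np.atleast_2d(P)-c["position"])@c["attitude"]
    s=q[:,:2]/-q[:,2:];s[:,1]*=-1
    s*=1+c["k1"]*(s**2).sum(1,keepdims=True)
    return s*c["mtx"][0,0]+c["mtx"][:2,2]
def rect(P):
    (c,wh,a)=cv2.minAreaRect(np.float32(P[:,:2]*1000)); return np.round(c,1),np.round(wh,1),round(a,2)
E
python3 - <<'E'
from h import *
for n in("top","scene"):
    p,d=load(n,"0");C=cloud(n,d);X,Y,Z=C[...,0],C[...,1],C[...,2]
    t=(abs(Z)<.02)&(X>.3)&(X<.9)&(abs(Y)<.5);print(n,"table z",np.median(Z[t]),Z[t].std())
    def blobs(m,name,mn=15):
        k,l,st,ce=cv2.connectedComponentsWithStats(m.astype(np.uint8))
        for i in range(1,k):
            if st[i,4]>=mn and X[l==i].min()>.25: print(name,st[i,4],ce[i].round(1),rect(C[l==i]),"z",np.median(Z[l==i]).round(4))
    R=(X>.2)&(X<1)&(abs(Y)<.65)
    blobs(R&(abs(Z-.093)<.006)&(Y<0.1)&(X>.4),"lid")
    blobs(R&(abs(Z-.190)<.008)&(Y>0),"deck")
    blobs(R&(abs(Z-.217)<.008)&(Y>0),"clid")
    blobs(R&(Z>.035)&(Z<.075)&(Y<.1)&(X>.3),"tab/jar",5)
    blobs(R&(Z>.225)&(Z<.3)&(Y>0)&(X>.3),"rod",5)
    big=lambda u0,v0,w,h,k:cv2.resize(p[v0:v0+h,u0:u0+w],None,fx=k,fy=k,interpolation=cv2.INTER_CUBIC)
    cv2.imwrite(f"pics/c_{n}.png",big(*((135,130,230,125,3) if n=="top" else (130,140,280,180,2.8))))
E
```

```text
top table z 0.00022004888659610256 0.004080753335587099
lid 1065 [337.5 192.6] (array([ 566. , -341.6]), array([162.3, 125.5]), 6.88) z 0.0942
lid 1096 [301.5 191.9] (array([ 563.4, -199. ]), array([158. , 122.6]), 1.62) z 0.0947
lid 1051 [264.8 196.7] (array([541.2, -56.7]), array([160.1, 122.1]), 6.14) z 0.0946
deck 1828 [189.5 219.4] (array([550.6, 245.9]), array([351.8, 283.3]), 3.96) z 0.1899
deck 107 [181.6 144.5] (array([716.6, 257.3]), array([ 13.4, 146.4]), 4.52) z 0.1894
deck 60 [148.8 153.7] (array([664.3, 386.7]), array([ 47.8, 127.8]), 68.0) z 0.1904
clid 4811 [182.7 180. ] (array([581.6, 247.3]), array([253.6, 261.3]), 3.9) z 0.2175
tab/jar 35 [285.1 189.7] (array([ 577.9, -137.8]), array([124.3,   1.4]), 2.58) z 0.0544
tab/jar 84 [321.2 197. ] (array([ 553.6, -281.6]), array([164.9,  30.6]), 16.91) z 0.0522
tab/jar 1463 [382.9 193.4] (array([ 570.4, -541.3]), array([121.4, 229.1]), 5.98) z 0.0698
tab/jar 14 [287.4 211.1] (array([ 489.9, -146.9]), array([34.8, 15.7]), 42.67) z 0.0558
tab/jar 9 [225. 217.] (array([459. ,  98.1]), array([32.7,  0.6]), 4.6) z 0.0635
tab/ja
[... 1156 characters left out ...]

tab/jar 1405 [126.8 165.3] (array([ 572.2, -540.6]), array([127.5, 228.8]), 5.54) z 0.0708
tab/jar 85 [215.5 160.8] (array([ 372.6, -290. ]), array([39.2, 35.7]), 22.19) z 0.0512
tab/jar 14 [191.5 175.2] (array([ 508.5, -289. ]), array([66. ,  4.4]), 7.07) z 0.0721
tab/jar 7 [220.6 174.4] (array([ 452.5, -206.8]), array([19. ,  4.9]), 88.58) z 0.0663
tab/jar 729 [183.7 202.6] (array([ 623.2, -231.8]), array([140.1, 303.1]), 33.93) z 0.0564
tab/jar 6 [257.5 183.5] (array([430.4, -65.9]), array([ 4.7, 21.2]), 4.98) z 0.0683
tab/jar 522 [241.5 218.2] (array([566.6, -13.6]), array([ 99.8, 197.8]), 58.27) z 0.0543
rod 101 [374.3 173. ] (array([402.9, 306.4]), array([20.5, 19.9]), 56.66) z 0.2466
```

View pics/c_top.png

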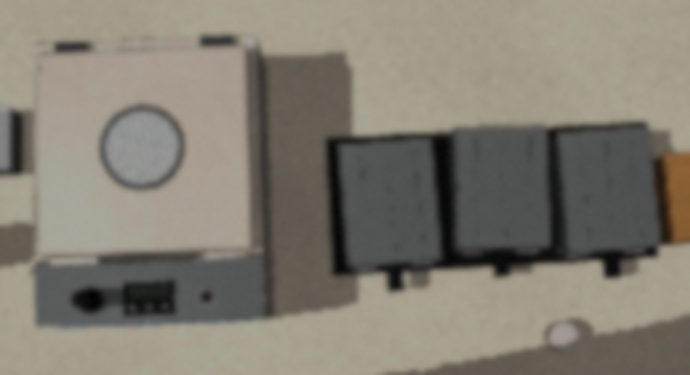

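The crop shows the release hole at about (207,296), which is pixel (204,229) in the full picture, the rod at (162,230), and all three tabs. Next I'll write a planner that only computes numbers, refine the rod and hole positions, and get the shifts for the first lid.

```bash
cat >> h.py <<'E'
def rotz(yaw):
    c,s=np.cos(yaw),np.sin(yaw); return np.array([[c,s,0],[s,-c,0],[0,0,-1.]])
def plan(wps,start=None,dig=0):
    """wps: list of calls; call = list of (x,y,z mm,yaw rad); prints shift in tool axes at start of each call"""
    s=telemetry.read_state();p=s["position"]*1000;R=s["eef_rot"]
    if start is not None: p,R=np.array(start[:3],float),rotz(start[3])
    for call in wps:
        out=[]
        for w in call:
            d=np.round(R.T@(np.array(w[:3])-p),dig)
            rv=np.round(cv2.Rodrigues(R.T@rotz(w[3]))[0].ravel(),3); out.append((d,rv))
        for d,rv in out: print("  ",d.tolist(),rv.tolist())
        print("--"); p=p+R@out[-1][0]; R=R@cv2.Rodrigues(out[-1][1])[0]
CASES={"A":(566,-341.2,np.radians(6.5)),"B":(564.5,-199.6,np.radians(1.8)),"C":(540.6,-55.5,np.radians(6.1))}
def incase(k,x,y):
    cx,cy,a=CASES[k];return cx+x*np.cos(a)-y*np.sin(a),cy+x*np.sin(a)+y*np.cos(a)
def tab(k,th,dz=-17):
    x,y=incase(k,80-185*np.cos(th)+22*np.sin(th),0); return (x,y,35+185*np.sin(th)+22*np.cos(th)+dz,CASES[k][2])
E
python3 - <<'E'
from h import *
print("hole top",onplane("top",[[204,228.7]],.19))
for n in("top","scene"):
    p,d=load(n,"0");g=cv2.cvtColor(p,cv2.COLOR_BGR2GRAY).astype(float)
    u,v=proj(n,[[.4015,.178,.19]])[0];print(n,"proj",u,v)
    pts=[]
    u0,v0=int(u)-6,int(v)-5
    w=g[v0:v0+11,u0:u0+13];print(w.astype(int))
    m=np.clip(np.median(w)-15-w,0,None);vv,uu=np.mgrid[v0:v0+11,u0:u0+13];c=[(m*uu).sum()/m.sum(),(m*vv).sum()/m.sum()];print(c,onplane(n,[c],.19))
k=[tab("A",0)];a=list(k[0]);b=a.copy();b[2]=150
plan([[b],[a],[tab("A",t) for t in np.linspace(0.2,1.58,8)],[tab("A",1.58,65)]])
E
```

```text
hole top [[0.40858824 0.1648064  0.19      ]]
top proj 200.29578801630043 230.55266513455896
[[78 87 89 89 89 88 89 89 89 86 84 86 87]
 [79 88 90 89 89 88 89 90 86 77 77 82 86]
 [79 88 88 88 88 90 89 84 72 58 58 70 84]
 [81 88 89 90 89 89 88 78 58 41 44 62 80]
 [81 88 89 90 88 90 88 81 60 43 46 64 83]
 [82 89 88 89 88 89 89 84 72 63 65 79 89]
 [82 88 89 89 88 89 90 89 87 85 86 89 90]
 [81 88 89 88 88 88 89 90 90 90 91 90 90]
 [81 89 90 89 89 88 89 89 88 89 90 90 89]
 [83 89 90 89 88 88 88 89 88 87 88 89 88]
 [88 90 91 89 89 89 89 89 89 88 89 90 89]]
[np.float64(203.4337899543379), np.float64(228.37899543378995)] [[0.40968722 0.16690237 0.19      ]]
scene proj 330.1351726388601 173.3139813375642
[[113 107 102  99 101  86  53  83 158 175 187 190 189]
 [110 112 113 111 113 109  98 107 148 180 184 192 192]
 [110 111 111 112 111 112 110 110 114 130 133 151 153]
 [117 136 126 120 113 110 110 110 109 109 107 116 116]
 [113 117 105  95 124 119 112 110 111 110 111 109 111]
 [ 93  76  65  63  86 122 114 110 110 110 109 111 112]
 [ 93  77  72  53  74 101 111 108 110 109 113 111 113]
 [ 90 101 139 137 120 107 111 108 107 112 111 108 110]
 [103 108 129 126 119 113 114 111 111 112 111 110 111]
 [105 108 109 108 107 109 110 111 111 113 113 111 111]
 [148 120 106 103 106 108 111 110 111 110 112 113 115]]
[np.float64(327.2277580071174), np.float64(172.25978647686833)] [[0.40120539 0.16832018 0.19      ]]
   [281.0, -16.0, 81.0] [-0.001, -0.0, 0.3]
--
   [-0.0, 0.0, 110.0] [-0.0, -0.0, 0.0]
--
   [8.0, 0.0, -36.0] [-0.0, -0.0, 0.0]
   [23.0, 0.0, -70.0] [-0.0, -0.0, 0.0]
   [44.0, 0.0, -100.0] [-0.0, -0.0, 0.0]
   [70.0, 0.0, -125.0] [-0.0, -0.0, 0.0]
   [101.0, 0.0, -145.0] [-0.0, -0.0, 0.0]
   [136.0, 0.0, -158.0] [-0.0, -0.0, 0.0]
   [172.0, 0.0, -164.0] [-0.0, -0.0, 0.0]
   [208.0, 0.0, -163.0] [-0.0, -0.0, 0.0]
--
   [0.0, 0.0, -82.0] [-0.0, -0.0, 0.0]
--
```

Call:
{"fn": "jog_arm", "kwargs": {"motion": [{"x": 281, "y": -16, "z": 81, "wz": 0.3, "gripper": 45}, {"x": 281, "y": -16, "z": 81, "wz": 0.3, "gripper": 45}, {"x": 281, "y": -16, "z": 81, "wz": 0.3, "gripper": 45}, {"x": 281, "y": -16, "z": 81, "wz": 0.3, "gripper": 45}, {"x": 281, "y": -16, "z": 81, "wz": 0.3, "gripper": 45}, {"x": 281, "y": -16, "z": 81, "wz": 0.3, "gripper": 45}, {"x": 281, "y": -16, "z": 81, "wz": 0.3, "gripper": 45}, {"x": 281, "y": -16, "z": 81, "wz": 0.3, "gripper": 45}]}}

```text
invalid input at $.motion[0]: expected keys x, y, z, wx, wy, wz, gripper
```

Run:
```python
from h import *
s=telemetry.read_state();print(s["clock"],s["position"],s["eef_rot"].round(4).tolist(),s["wrist_force"],s["gripper_width"],tab("A",0))
p,d=grab("scene","1");q=cv2.resize(p[100:230,120:300],None,fx=3.5,fy=3.5,interpolation=cv2.INTER_CUBIC);cv2.imwrite("pics/c1.png",q)
```

```text
0.1 [ 0.21102528 -0.48044654  0.23086407] [[0.9156, 0.4021, -0.0002], [0.4021, -0.9156, 0.001], [0.0002, -0.001, -1.0]] [ 0.22539492 -0.55411915  0.04694992] 0.08551105831065267 (np.float64(461.6749551539583), np.float64(-353.0863374456302), np.float64(40.0), np.float64(0.11344640137963143))
```

View pics/c1.png

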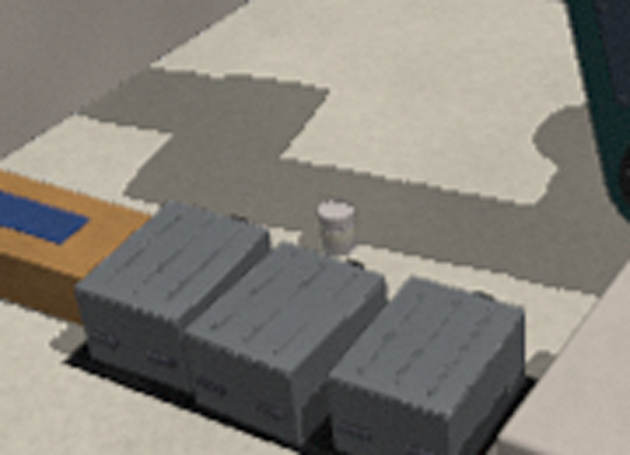

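The move was refused because every row needs all seven keys, so the crop shows the cases still shut and the jar standing at about (337,225). I'll repeat the move with full rows.

Call:
{"fn": "jog_arm", "kwargs": {"motion": [{"x": 281, "y": -16, "z": 81, "wx": 0, "wy": 0, "wz": 0.3, "gripper": 45}, {"x": 281, "y": -16, "z": 81, "wx": 0, "wy": 0, "wz": 0.3, "gripper": 45}, {"x": 281, "y": -16, "z": 81, "wx": 0, "wy": 0, "wz": 0.3, "gripper": 45}, {"x": 281, "y": -16, "z": 81, "wx": 0, "wy": 0, "wz": 0.3, "gripper": 45}, {"x": 281, "y": -16, "z": 81, "wx": 0, "wy": 0, "wz": 0.3, "gripper": 45}, {"x": 281, "y": -16, "z": 81, "wx": 0, "wy": 0, "wz": 0.3, "gripper": 45}, {"x": 281, "y": -16, "z": 81, "wx": 0, "wy": 0, "wz": 0.3, "gripper": 45}, {"x": 281, "y": -16, "z": 81, "wx": 0, "wy": 0, "wz": 0.3, "gripper": 45}], "force": 40}}

```text
clock: 1.15
position: [0.4612, -0.3537, 0.1507]
eef_rot: [[0.994, 0.112, 0.0], [0.112, -0.994, -0.0], [0.0, 0.0, -1.0]]
wrist_force: [-0.4, -0.2, -0.8]
gripper_width: 0.045
```

Call:
{"fn": "jog_arm", "kwargs": {"motion": [{"x": 0, "y": 0, "z": 110, "wx": 0, "wy": 0, "wz": 0, "gripper": 45}, {"x": 0, "y": 0, "z": 110, "wx": 0, "wy": 0, "wz": 0, "gripper": 45}, {"x": 0, "y": 0, "z": 110, "wx": 0, "wy": 0, "wz": 0, "gripper": 45}, {"x": 0, "y": 0, "z": 110, "wx": 0, "wy": 0, "wz": 0, "gripper": 10}, {"x": 0, "y": 0, "z": 110, "wx": 0, "wy": 0, "wz": 0, "gripper": 10}, {"x": 0, "y": 0, "z": 110, "wx": 0, "wy": 0, "wz": 0, "gripper": 10}, {"x": 0, "y": 0, "z": 110, "wx": 0, "wy": 0, "wz": 0, "gripper": 10}], "force": 40}}

```text
clock: 2.02
position: [0.4623, -0.3529, 0.0426]
eef_rot: [[0.994, 0.114, 0.002], [0.114, -0.994, -0.0], [0.002, 0.001, -1.0]]
wrist_force: [-2.6, 6.6, 5.4]
gripper_width: 0.0212
```

Call:
{"fn": "jog_arm", "kwargs": {"motion": [{"x": 2, "y": 0, "z": -18, "wx": 0, "wy": 0, "wz": 0, "gripper": 10}, {"x": 8, "y": 0, "z": -36, "wx": 0, "wy": 0, "wz": 0, "gripper": 10}, {"x": 15, "y": 0, "z": -54, "wx": 0, "wy": 0, "wz": 0, "gripper": 10}, {"x": 23, "y": 0, "z": -70, "wx": 0, "wy": 0, "wz": 0, "gripper": 10}, {"x": 33, "y": 0, "z": -86, "wx": 0, "wy": 0, "wz": 0, "gripper": 10}, {"x": 44, "y": 0, "z": -100, "wx": 0, "wy": 0, "wz": 0, "gripper": 10}, {"x": 56, "y": 0, "z": -113, "wx": 0, "wy": 0, "wz": 0, "gripper": 10}, {"x": 70, "y": 0, "z": -125, "wx": 0, "wy": 0, "wz": 0, "gripper": 10}], "force": 40}}

```text
clock: 3.02
position: [0.5319, -0.3452, 0.1676]
eef_rot: [[0.994, 0.113, 0.001], [0.113, -0.994, -0.001], [0.001, 0.001, -1.0]]
wrist_force: [4.2, -0.9, -11.0]
gripper_width: 0.0211
```

Call:
{"fn": "jog_arm", "kwargs": {"motion": [{"x": 15, "y": 0, "z": -11, "wx": 0, "wy": 0, "wz": 0, "gripper": 10}, {"x": 31, "y": 0, "z": -20, "wx": 0, "wy": 0, "wz": 0, "gripper": 10}, {"x": 48, "y": 0, "z": -27, "wx": 0, "wy": 0, "wz": 0, "gripper": 10}, {"x": 66, "y": 0, "z": -33, "wx": 0, "wy": 0, "wz": 0, "gripper": 10}, {"x": 84, "y": 0, "z": -37, "wx": 0, "wy": 0, "wz": 0, "gripper": 10}, {"x": 102, "y": 0, "z": -39, "wx": 0, "wy": 0, "wz": 0, "gripper": 10}, {"x": 120, "y": 0, "z": -39, "wx": 0, "wy": 0, "wz": 0, "gripper": 10}, {"x": 138, "y": 0, "z": -38, "wx": 0, "wy": 0, "wz": 0, "gripper": 10}, {"x": 138, "y": 0, "z": -38, "wx": 0, "wy": 0, "wz": 0, "gripper": 10}], "force": 40}}

```text
clock: 4.15
position: [0.6697, -0.3304, 0.2058]
eef_rot: [[0.994, 0.114, 0.003], [0.114, -0.994, -0.003], [0.003, 0.004, -1.0]]
wrist_force: [0.6, -4.8, -0.6]
gripper_width: 0.0212
```

Lid A followed the whole arc. Now I'll release it and go to tab B.

Run:
```python
from h import *
t=tab("A",1.58,65);b=list(tab("B",0));a=b.copy();m=b.copy();m[2]=250;a[2]=150
m2=list(t);m2[0]-=120
plan([[t],[m2],[m],[a],[b]])
for k in"BC":
  plan([[tab(k,x) for x in np.linspace(0.1,.8,8)],[tab(k,x) for x in np.linspace(.9,1.58,8)]],start=tab(k,0))
b2=list(tab("C",0));n2=b2.copy();n2[2]=250;n1=list(tab("B",1.58,65));q=n1.copy();q[0]-=120
print("B->C");plan([[n1],[q],[n2],[b2]],start=tab("B",1.58))
```

```text
[-0.0, -1.0, -79.0] [0.004, -0.003, 0.0]
--
   [-120.0, -13.0, 0.0] [-0.0, 0.0, 0.0]
--
   [-74.0, -136.0, 35.0] [-0.0, 0.0, 0.082]
--
   [-0.0, -0.0, 100.0] [-0.0, 0.0, 0.0]
--
   [0.0, -0.0, 110.0] [-0.0, 0.0, 0.0]
--
   [3.0, 0.0, -18.0] [0.0, 0.0, 0.0]
   [8.0, 0.0, -36.0] [0.0, 0.0, 0.0]
   [15.0, 0.0, -54.0] [0.0, 0.0, 0.0]
   [23.0, -0.0, -70.0] [0.0, 0.0, 0.0]
   [33.0, -0.0, -86.0] [0.0, 0.0, 0.0]
   [45.0, 0.0, -101.0] [0.0, 0.0, 0.0]
   [58.0, -0.0, -114.0] [0.0, 0.0, 0.0]
   [72.0, 0.0, -126.0] [0.0, 0.0, 0.0]
--
   [15.0, 0.0, -11.0] [0.0, 0.0, 0.0]
   [31.0, 0.0, -19.0] [0.0, 0.0, 0.0]
   [48.0, 0.0, -26.0] [0.0, 0.0, 0.0]
   [65.0, 0.0, -32.0] [0.0, 0.0, 0.0]
   [83.0, 0.0, -36.0] [0.0, 0.0, 0.0]
   [101.0, 0.0, -38.0] [0.0, 0.0, 0.0]
   [119.0, 0.0, -38.0] [0.0, 0.0, 0.0]
   [137.0, -0.0, -37.0] [0.0, 0.0, 0.0]
--
   [3.0, 0.0, -18.0] [0.0, 0.0, 0.0]
   [8.0, 0.0, -36.0] [0.0, 0.0, 0.0]
   [15.0, 0.0, -54.0] [0.0, 0.0, 0.0]
   [23.0, 0.0, -70.0] [0.0, 0.0, 0.0]
   [33.0, 0.0, -86.0] [0.0, 0.0, 0.0]
   [45.0, 0.0, -101.0] [0.0, 0.0, 0.0]
   [58.0, -0.0, -114.0] [0.0, 0.0, 0.0]
   [72.0, 0.0, -126.0] [0.0, 0.0, 0.0]
--
   [15.0, 0.0, -11.0] [0.0, 0.0, 0.0]
   [31.0, 0.0, -19.0] [0.0, 0.0, 0.0]
   [48.0, 0.0, -26.0] [0.0, 0.0, 0.0]
   [65.0, 0.0, -32.0] [0.0, 0.0, 0.0]
   [83.0, -0.0, -36.0] [0.0, 0.0, 0.0]
   [101.0, -0.0, -38.0] [0.0, 0.0, 0.0]
   [119.0, 0.0, -38.0] [0.0, 0.0, 0.0]
   [137.0, 0.0, -37.0] [0.0, 0.0, 0.0]
--
B->C
   [0.0, 0.0, -82.0] [0.0, 0.0, 0.0]
--
   [-120.0, -4.0, 0.0] [0.0, 0.0, 0.0]
--
   [-108.0, -133.0, 35.0] [0.0, 0.0, -0.075]
--
   [0.0, 0.0, 210.0] [0.0, 0.0, -0.0]
--
```

Call:
{"fn": "jog_arm", "kwargs": {"motion": [{"x": 0, "y": 0, "z": 0, "wx": 0, "wy": 0, "wz": 0, "gripper": 45}, {"x": 0, "y": 0, "z": 0, "wx": 0, "wy": 0, "wz": 0, "gripper": 45}, {"x": 0, "y": 0, "z": 0, "wx": 0, "wy": 0, "wz": 0, "gripper": 45}, {"x": 0, "y": -1, "z": -79, "wx": 0, "wy": 0, "wz": 0, "gripper": 45}, {"x": 0, "y": -1, "z": -79, "wx": 0, "wy": 0, "wz": 0, "gripper": 45}, {"x": -120, "y": -14, "z": -79, "wx": 0, "wy": 0, "wz": 0, "gripper": 45}, {"x": -120, "y": -14, "z": -79, "wx": 0, "wy": 0, "wz": 0, "gripper": 45}], "force": 40}}

```text
clock: 5.03
position: [0.5576, -0.3295, 0.2818]
eef_rot: [[0.993, 0.114, 0.001], [0.114, -0.993, -0.001], [0.001, 0.001, -1.0]]
wrist_force: [0.7, -1.2, 0.7]
gripper_width: 0.045
```

Call:
{"fn": "jog_arm", "kwargs": {"motion": [{"x": -74, "y": -136, "z": 135, "wx": 0, "wy": 0, "wz": 0.082, "gripper": 45}, {"x": -74, "y": -136, "z": 135, "wx": 0, "wy": 0, "wz": 0.082, "gripper": 45}, {"x": -74, "y": -136, "z": 135, "wx": 0, "wy": 0, "wz": 0.082, "gripper": 45}, {"x": -74, "y": -136, "z": 135, "wx": 0, "wy": 0, "wz": 0.082, "gripper": 45}, {"x": -74, "y": -136, "z": 135, "wx": 0, "wy": 0, "wz": 0.082, "gripper": 45}]}}

```text
clock: 5.65
position: [0.4681, -0.2014, 0.1473]
eef_rot: [[0.999, 0.033, -0.001], [0.033, -0.999, 0.001], [-0.001, -0.001, -1.0]]
wrist_force: [1.1, -0.0, -0.3]
gripper_width: 0.0454
```

Call:
{"fn": "jog_arm", "kwargs": {"motion": [{"x": 0, "y": 0, "z": 110, "wx": 0, "wy": 0, "wz": 0, "gripper": 45}, {"x": 0, "y": 0, "z": 110, "wx": 0, "wy": 0, "wz": 0, "gripper": 45}, {"x": 0, "y": 0, "z": 110, "wx": 0, "wy": 0, "wz": 0, "gripper": 45}, {"x": 0, "y": 0, "z": 110, "wx": 0, "wy": 0, "wz": 0, "gripper": 10}, {"x": 0, "y": 0, "z": 110, "wx": 0, "wy": 0, "wz": 0, "gripper": 10}, {"x": 0, "y": 0, "z": 110, "wx": 0, "wy": 0, "wz": 0, "gripper": 10}, {"x": 0, "y": 0, "z": 110, "wx": 0, "wy": 0, "wz": 0, "gripper": 10}]}}

```text
clock: 6.52
position: [0.47, -0.2047, 0.0393]
eef_rot: [[1.0, 0.031, 0.001], [0.031, -1.0, -0.004], [0.001, 0.004, -1.0]]
wrist_force: [-5.2, -11.2, -2.7]
gripper_width: 0.0217
```

Call:
{"fn": "jog_arm", "kwargs": {"motion": [{"x": 0, "y": 0, "z": 0, "wx": 0, "wy": 0, "wz": 0, "gripper": 45}, {"x": 0, "y": 0, "z": 0, "wx": 0, "wy": 0, "wz": 0, "gripper": 45}, {"x": -10, "y": 0, "z": 0, "wx": 0, "wy": 0, "wz": 0, "gripper": 45}, {"x": -10, "y": 0, "z": 0, "wx": 0, "wy": 0, "wz": 0, "gripper": 45}, {"x": -10, "y": 0, "z": 0, "wx": 0, "wy": 0, "wz": 0, "gripper": 10}, {"x": -10, "y": 0, "z": 0, "wx": 0, "wy": 0, "wz": 0, "gripper": 10}, {"x": -10, "y": 0, "z": 0, "wx": 0, "wy": 0, "wz": 0, "gripper": 10}, {"x": -10, "y": 0, "z": 0, "wx": 0, "wy": 0, "wz": 0, "gripper": 10}]}}

```text
clock: 7.52
position: [0.4594, -0.2051, 0.0379]
eef_rot: [[1.0, 0.031, -0.0], [0.031, -1.0, -0.005], [-0.0, 0.005, -1.0]]
wrist_force: [-6.0, -16.2, 2.0]
gripper_width: 0.0216
```

Call:
{"fn": "jog_arm", "kwargs": {"motion": [{"x": 3, "y": 0, "z": -18, "wx": 0, "wy": 0, "wz": 0, "gripper": 10}, {"x": 8, "y": 0, "z": -36, "wx": 0, "wy": 0, "wz": 0, "gripper": 10}, {"x": 15, "y": 0, "z": -54, "wx": 0, "wy": 0, "wz": 0, "gripper": 10}, {"x": 23, "y": 0, "z": -70, "wx": 0, "wy": 0, "wz": 0, "gripper": 10}, {"x": 33, "y": 0, "z": -86, "wx": 0, "wy": 0, "wz": 0, "gripper": 10}, {"x": 45, "y": 0, "z": -101, "wx": 0, "wy": 0, "wz": 0, "gripper": 10}, {"x": 58, "y": 0, "z": -114, "wx": 0, "wy": 0, "wz": 0, "gripper": 10}, {"x": 72, "y": 0, "z": -126, "wx": 0, "wy": 0, "wz": 0, "gripper": 10}]}}

```text
clock: 8.52
position: [0.5314, -0.202, 0.1638]
eef_rot: [[1.0, 0.031, -0.001], [0.031, -1.0, -0.003], [-0.001, 0.003, -1.0]]
wrist_force: [1.3, -13.4, -8.7]
gripper_width: 0.021
```

Call:
{"fn": "jog_arm", "kwargs": {"motion": [{"x": 15, "y": 0, "z": -11, "wx": 0, "wy": 0, "wz": 0, "gripper": 10}, {"x": 31, "y": 0, "z": -19, "wx": 0, "wy": 0, "wz": 0, "gripper": 10}, {"x": 48, "y": 0, "z": -26, "wx": 0, "wy": 0, "wz": 0, "gripper": 10}, {"x": 65, "y": 0, "z": -32, "wx": 0, "wy": 0, "wz": 0, "gripper": 10}, {"x": 83, "y": 0, "z": -36, "wx": 0, "wy": 0, "wz": 0, "gripper": 10}, {"x": 101, "y": 0, "z": -38, "wx": 0, "wy": 0, "wz": 0, "gripper": 10}, {"x": 119, "y": 0, "z": -38, "wx": 0, "wy": 0, "wz": 0, "gripper": 10}, {"x": 137, "y": 0, "z": -37, "wx": 0, "wy": 0, "wz": 0, "gripper": 10}, {"x": 137, "y": 0, "z": -37, "wx": 0, "wy": 0, "wz": 0, "gripper": 10}, {"x": 137, "y": 0, "z": -37, "wx": 0, "wy": 0, "wz": 0, "gripper": 45}, {"x": 137, "y": 0, "z": -37, "wx": 0, "wy": 0, "wz": 0, "gripper": 45}, {"x": 137, "y": 0, "z": -37, "wx": 0, "wy": 0, "wz": 0, "gripper": 45}]}}

```text
clock: 10.02
position: [0.6678, -0.1962, 0.2007]
eef_rot: [[0.999, 0.032, 0.0], [0.032, -0.999, 0.0], [0.0, -0.0, -1.0]]
wrist_force: [1.3, -0.3, 0.2]
gripper_width: 0.0448
```

Call:
{"fn": "jog_arm", "kwargs": {"motion": [{"x": 0, "y": 0, "z": -82, "wx": 0, "wy": 0, "wz": 0, "gripper": 45}, {"x": 0, "y": 0, "z": -82, "wx": 0, "wy": 0, "wz": 0, "gripper": 45}, {"x": -120, "y": -4, "z": -82, "wx": 0, "wy": 0, "wz": 0, "gripper": 45}, {"x": -120, "y": -4, "z": -82, "wx": 0, "wy": 0, "wz": 0, "gripper": 45}, {"x": -120, "y": -4, "z": -82, "wx": 0, "wy": 0, "wz": 0, "gripper": 45}, {"x": -120, "y": -4, "z": -82, "wx": 0, "wy": 0, "wz": 0, "gripper": 45}]}}

```text
clock: 10.78
position: [0.5481, -0.1962, 0.2831]
eef_rot: [[1.0, 0.031, 0.001], [0.031, -1.0, -0.001], [0.001, 0.001, -1.0]]
wrist_force: [0.2, -0.4, -0.1]
gripper_width: 0.045
```

Run:
```python
from h import *
b2=list(tab("C",0));n2=b2.copy();n2[2]=150
plan([[n2],[b2]])
print(telemetry.read_state()["wrist_force"])
```

```text
[-108.0, -133.0, 133.0] [0.001, -0.001, -0.075]
--
   [-0.0, -0.0, 110.0] [-0.0, -0.0, -0.0]
--
[ 0.22065292 -0.36326539 -0.14422406]
```

Call:
{"fn": "jog_arm", "kwargs": {"motion": [{"x": -108, "y": -133, "z": 133, "wx": 0, "wy": 0, "wz": -0.075, "gripper": 45}, {"x": -108, "y": -133, "z": 133, "wx": 0, "wy": 0, "wz": -0.075, "gripper": 45}, {"x": -108, "y": -133, "z": 133, "wx": 0, "wy": 0, "wz": -0.075, "gripper": 45}, {"x": -108, "y": -133, "z": 133, "wx": 0, "wy": 0, "wz": -0.075, "gripper": 45}, {"x": -108, "y": -133, "z": 133, "wx": 0, "wy": 0, "wz": -0.075, "gripper": 45}, {"x": -108, "y": -133, "z": 133, "wx": 0, "wy": 0, "wz": -0.075, "gripper": 45}]}}

```text
clock: 11.52
position: [0.4376, -0.0672, 0.1501]
eef_rot: [[0.994, 0.107, 0.002], [0.107, -0.994, -0.001], [0.002, 0.001, -1.0]]
wrist_force: [-0.2, 0.4, 1.0]
gripper_width: 0.0449
```

Call:
{"fn": "jog_arm", "kwargs": {"motion": [{"x": 0, "y": 0, "z": 110, "wx": 0, "wy": 0, "wz": 0, "gripper": 45}, {"x": 0, "y": 0, "z": 110, "wx": 0, "wy": 0, "wz": 0, "gripper": 45}, {"x": 0, "y": 0, "z": 110, "wx": 0, "wy": 0, "wz": 0, "gripper": 45}, {"x": 0, "y": 0, "z": 110, "wx": 0, "wy": 0, "wz": 0, "gripper": 10}, {"x": 0, "y": 0, "z": 110, "wx": 0, "wy": 0, "wz": 0, "gripper": 10}, {"x": 0, "y": 0, "z": 110, "wx": 0, "wy": 0, "wz": 0, "gripper": 10}, {"x": 0, "y": 0, "z": 110, "wx": 0, "wy": 0, "wz": 0, "gripper": 10}]}}

```text
clock: 12.4
position: [0.4373, -0.0658, 0.0414]
eef_rot: [[0.994, 0.107, 0.004], [0.107, -0.994, 0.002], [0.004, -0.002, -1.0]]
wrist_force: [1.2, 13.7, 2.4]
gripper_width: 0.0215
```

Call:
{"fn": "jog_arm", "kwargs": {"motion": [{"x": 3, "y": 0, "z": -18, "wx": 0, "wy": 0, "wz": 0, "gripper": 10}, {"x": 8, "y": 0, "z": -36, "wx": 0, "wy": 0, "wz": 0, "gripper": 10}, {"x": 15, "y": 0, "z": -54, "wx": 0, "wy": 0, "wz": 0, "gripper": 10}, {"x": 23, "y": 0, "z": -70, "wx": 0, "wy": 0, "wz": 0, "gripper": 10}, {"x": 33, "y": 0, "z": -86, "wx": 0, "wy": 0, "wz": 0, "gripper": 10}, {"x": 45, "y": 0, "z": -101, "wx": 0, "wy": 0, "wz": 0, "gripper": 10}, {"x": 58, "y": 0, "z": -114, "wx": 0, "wy": 0, "wz": 0, "gripper": 10}, {"x": 72, "y": 0, "z": -126, "wx": 0, "wy": 0, "wz": 0, "gripper": 10}]}}

```text
clock: 13.4
position: [0.5076, -0.058, 0.1676]
eef_rot: [[0.994, 0.107, 0.001], [0.107, -0.994, 0.001], [0.001, -0.001, -1.0]]
wrist_force: [2.3, 6.6, -12.3]
gripper_width: 0.0213
```

Call:
{"fn": "jog_arm", "kwargs": {"motion": [{"x": 15, "y": 0, "z": -11, "wx": 0, "wy": 0, "wz": 0, "gripper": 10}, {"x": 31, "y": 0, "z": -19, "wx": 0, "wy": 0, "wz": 0, "gripper": 10}, {"x": 48, "y": 0, "z": -26, "wx": 0, "wy": 0, "wz": 0, "gripper": 10}, {"x": 65, "y": 0, "z": -32, "wx": 0, "wy": 0, "wz": 0, "gripper": 10}, {"x": 83, "y": 0, "z": -36, "wx": 0, "wy": 0, "wz": 0, "gripper": 10}, {"x": 101, "y": 0, "z": -38, "wx": 0, "wy": 0, "wz": 0, "gripper": 10}, {"x": 119, "y": 0, "z": -38, "wx": 0, "wy": 0, "wz": 0, "gripper": 10}, {"x": 137, "y": 0, "z": -37, "wx": 0, "wy": 0, "wz": 0, "gripper": 10}, {"x": 137, "y": 0, "z": -37, "wx": 0, "wy": 0, "wz": 0, "gripper": 10}, {"x": 137, "y": 0, "z": -37, "wx": 0, "wy": 0, "wz": 0, "gripper": 45}, {"x": 137, "y": 0, "z": -37, "wx": 0, "wy": 0, "wz": 0, "gripper": 45}, {"x": 137, "y": 0, "z": -37, "wx": 0, "wy": 0, "wz": 0, "gripper": 45}]}}

```text
clock: 14.9
position: [0.6436, -0.0445, 0.2032]
eef_rot: [[0.994, 0.106, 0.001], [0.106, -0.994, -0.0], [0.001, 0.0, -1.0]]
wrist_force: [-0.6, 0.5, 0.9]
gripper_width: 0.0449
```

Call:
{"fn": "jog_arm", "kwargs": {"motion": [{"x": 0, "y": 0, "z": -82, "wx": 0, "wy": 0, "wz": 0, "gripper": 45}, {"x": 0, "y": 0, "z": -82, "wx": 0, "wy": 0, "wz": 0, "gripper": 45}, {"x": -240, "y": 0, "z": -132, "wx": 0, "wy": 0, "wz": 0, "gripper": 45}, {"x": -240, "y": 0, "z": -132, "wx": 0, "wy": 0, "wz": 0, "gripper": 45}, {"x": -240, "y": 0, "z": -132, "wx": 0, "wy": 0, "wz": 0, "gripper": 45}, {"x": -240, "y": 0, "z": -132, "wx": 0, "wy": 0, "wz": 0, "gripper": 45}, {"x": -240, "y": 0, "z": -132, "wx": 0, "wy": 0, "wz": 0, "gripper": 45}, {"x": -240, "y": 0, "z": -132, "wx": 0, "wy": 0, "wz": 0, "gripper": 45}]}}

```text
clock: 15.9
position: [0.4053, -0.07, 0.3347]
eef_rot: [[0.994, 0.106, 0.001], [0.106, -0.994, -0.0], [0.001, 0.0, -1.0]]
wrist_force: [1.3, -0.3, 0.2]
gripper_width: 0.0452
```

Run:
```python
from h import *
p,d=grab("top","2");q,e=grab("scene","2")
a=cv2.resize(p[130:255,210:380],None,fx=3,fy=3,interpolation=cv2.INTER_CUBIC)
b=cv2.resize(q[80:260,110:290],None,fx=375/180,fy=375/180,interpolation=cv2.INTER_CUBIC)
cv2.imwrite("pics/c2.png",np.hstack([a,b])[:, :800]);print(a.shape)
```

```text
(375, 510, 3)
```

View pics/c2.png

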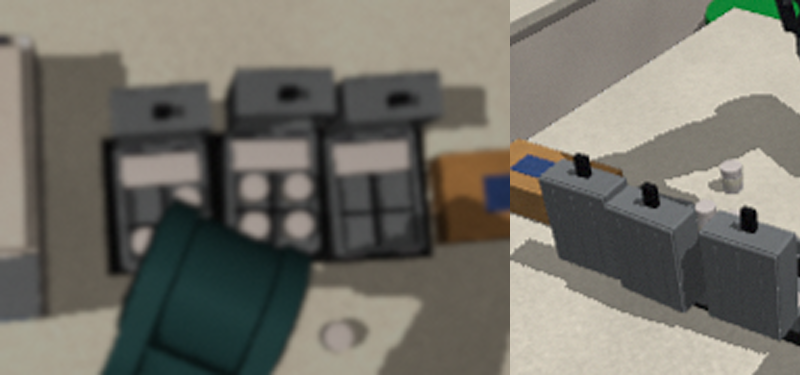

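The crop shows the right case A empty, the middle case B full and the left case C with two pots, and all three lids standing upright. The jar is still at about (342,335) in the crop. Next I'll measure the rod and the hole accurately.

Run:
```python
from h import *
for n in("top","scene"):
    p,d=load(n,"0");g=cv2.cvtColor(p,cv2.COLOR_BGR2GRAY).astype(float);C=cloud(n,d)
    # hole
    u,v=np.round(proj(n,[[.4095,.167,.19]])[0]).astype(int)
    best=None
    w=g[v-5:v+6,u-5:u+6]; k=cv2.GaussianBlur(w,(3,3),0); i=np.unravel_index(k[2:9,2:9].argmin(),(7,7)); v2,u2=v-3+i[0],u-3+i[1]
    w=g[v2-3:v2+4,u2-3:u2+4];m=np.clip(80-w,0,None);vv,uu=np.mgrid[v2-3:v2+4,u2-3:u2+4]
    c=[(m*uu).sum()/m.sum(),(m*vv).sum()/m.sum()];print(n,"hole",np.round(c,2),onplane(n,[c],.19).round(4))
    # rod top: highest points
    X,Y,Z=C[...,0],C[...,1],C[...,2]
    R=(abs(X-.402)<.03)&(abs(Y-.306)<.03)&(Z>.212)
    print("rod z pct",np.percentile(Z[R],[5,50,90,99]).round(4),R.sum())
    T=R&(Z>.25);vs,us=np.nonzero(T);print(" topface",T.sum(),onplane(n,[[us.mean(),vs.mean()]],.257).round(4),C[T].mean(0).round(4), "extent",np.ptp(C[R][:,:2],axis=0))
    B=R; print(" body mean xy",C[B].mean(0).round(4))
    if n=="scene":
        for v in range(160,185,3):
            us=np.nonzero(R[v])[0]
            if len(us): print(v,us.min(),us.max(),Z[v,us].mean().round(3), onplane(n,[[(us.min()+us.max())/2,v]],Z[v,us].mean())[0].round(4))
    t=np.array([.0035,0.0022,0])
```

```text
top hole [203.41 228.35] [[0.4098 0.167  0.19  ]]
rod z pct [0.2153 0.2549 0.2601 0.2632] 44
 topface 30 [[0.4003 0.3057 0.257 ]] [0.4003 0.3058 0.2566] extent [0.01849373 0.01954974]
 body mean xy [0.4005 0.3035 0.2476]
scene hole [326.61 173.55] [[0.408  0.1694 0.19  ]]
rod z pct [0.2151 0.2408 0.2576 0.2594] 132
 topface 44 [[0.4055 0.3072 0.257 ]] [0.404  0.3068 0.2559] extent [0.02251758 0.02128286]
 body mean xy [0.407  0.3076 0.2392]
169 371 379 0.257 [0.4038 0.3065 0.2574]
172 371 378 0.25 [0.4083 0.3079 0.2505]
175 370 377 0.24 [0.4091 0.3072 0.2402]
178 370 377 0.23 [0.4083 0.3087 0.2296]
181 369 376 0.219 [0.4084 0.3078 0.2186]
```

Run:
```python
from h import *
y=.068
plan([[(400,305.7,300,y)],[(400,305.7,216,y)],[(400,305.7,326,y)],[(409,168,326,y)],[(409,168,302,y)]])
```

```text
[34.0, -374.0, 34.0] [-0.0, 0.001, 0.039]
--
   [0.0, -0.0, 84.0] [-0.0, -0.0, 0.0]
--
   [0.0, -0.0, -110.0] [-0.0, -0.0, 0.0]
--
   [0.0, 138.0, 0.0] [-0.0, -0.0, 0.0]
--
   [0.0, -0.0, 24.0] [-0.0, -0.0, 0.0]
--
```

Call:
{"fn": "jog_arm", "kwargs": {"motion": [{"x": 34, "y": -374, "z": 34, "wx": 0, "wy": 0, "wz": 0.039, "gripper": 50}, {"x": 34, "y": -374, "z": 34, "wx": 0, "wy": 0, "wz": 0.039, "gripper": 50}, {"x": 34, "y": -374, "z": 34, "wx": 0, "wy": 0, "wz": 0.039, "gripper": 50}, {"x": 34, "y": -374, "z": 34, "wx": 0, "wy": 0, "wz": 0.039, "gripper": 50}, {"x": 34, "y": -374, "z": 34, "wx": 0, "wy": 0, "wz": 0.039, "gripper": 50}, {"x": 34, "y": -374, "z": 34, "wx": 0, "wy": 0, "wz": 0.039, "gripper": 50}, {"x": 34, "y": -374, "z": 34, "wx": 0, "wy": 0, "wz": 0.039, "gripper": 50}, {"x": 34, "y": -374, "z": 34, "wx": 0, "wy": 0, "wz": 0.039, "gripper": 50}, {"x": 34, "y": -374, "z": 34, "wx": 0, "wy": 0, "wz": 0.039, "gripper": 50}, {"x": 34, "y": -374, "z": 34, "wx": 0, "wy": 0, "wz": 0.039, "gripper": 50}]}}

```text
clock: 17.25
position: [0.4195, 0.156, 0.3011]
eef_rot: [[0.99, 0.143, -0.008], [0.144, -0.989, 0.046], [-0.002, -0.047, -0.999]]
wrist_force: [-0.6, 0.8, -0.6]
gripper_width: 0.0503
```

Run:
```python
from h import *
y=.068
print(telemetry.read_state()["position"])
plan([[(400,305.7,216,y)]])
```

```text
[0.41947105 0.15596597 0.30111389]
   [2.0, -147.0, 92.0] [-0.047, 0.003, 0.076]
--
```

Call:
{"fn": "jog_arm", "kwargs": {"motion": [{"x": 0, "y": 0, "z": 0, "wx": 0, "wy": 0, "wz": 0, "gripper": 50}, {"x": 0, "y": 0, "z": 0, "wx": 0, "wy": 0, "wz": 0, "gripper": 50}]}}

```text
clock: 17.5
position: [0.4193, 0.1561, 0.3011]
eef_rot: [[0.99, 0.144, -0.008], [0.144, -0.989, 0.046], [-0.002, -0.047, -0.999]]
wrist_force: [0.8, 0.8, 0.5]
gripper_width: 0.0498
```

Run:
```python
from h import *
y=.068
s=telemetry.read_state();print(s["position"],s["eef_rot"].round(3).tolist(),s["qvel"].round(2))
plan([[(400,305.7,300,y)],[(400,305.7,216,y)]])
```

```text
[0.41934358 0.15614329 0.30108639] [[0.99, 0.144, -0.008], [0.144, -0.989, 0.046], [-0.002, -0.047, -0.999]] [ 0. -0.  0.  0.  0.  0.]
   [2.0, -151.0, 8.0] [-0.047, 0.003, 0.076]
--
   [0.0, 0.0, 84.0] [0.0, 0.0, 0.0]
--
```

Call:
{"fn": "jog_arm", "kwargs": {"motion": [{"x": 2, "y": -151, "z": 8, "wx": -0.047, "wy": 0.003, "wz": 0.076, "gripper": 50}, {"x": 2, "y": -151, "z": 8, "wx": -0.047, "wy": 0.003, "wz": 0.076, "gripper": 50}, {"x": 2, "y": -151, "z": 8, "wx": -0.047, "wy": 0.003, "wz": 0.076, "gripper": 50}, {"x": 2, "y": -151, "z": 8, "wx": -0.047, "wy": 0.003, "wz": 0.076, "gripper": 50}, {"x": 2, "y": -151, "z": 8, "wx": -0.047, "wy": 0.003, "wz": 0.076, "gripper": 50}, {"x": 2, "y": -151, "z": 8, "wx": -0.047, "wy": 0.003, "wz": 0.076, "gripper": 50}, {"x": 2, "y": -151, "z": 8, "wx": -0.047, "wy": 0.003, "wz": 0.076, "gripper": 50}, {"x": 2, "y": -151, "z": 8, "wx": -0.047, "wy": 0.003, "wz": 0.076, "gripper": 50}]}}

```text
clock: 18.5
position: [0.4212, 0.157, 0.3002]
eef_rot: [[0.989, 0.145, -0.009], [0.145, -0.988, 0.046], [-0.002, -0.047, -0.999]]
wrist_force: [-0.4, 0.3, -0.1]
gripper_width: 0.0503
```

Run:
```python
from h import *
plan([[(400,305.7,216,.068)]])
```

```text
[1.0, -146.0, 91.0] [-0.047, 0.004, 0.078]
--
```

Run:
```python
from h import *
s=telemetry.read_state();print(s["q"].round(3),s["wrist_force"],s["moment"],s["joint_efforts"].round(1))
```

```text
[ 0.145  0.116 -0.053  1.403  0.047  3.141] [-0.43960842  0.30893256 -0.12320473] [-0.02710323 -0.02178875 -0.0036252 ] [ -0.  -50.3  39.    0.    0.2  -0. ]
```

Joint 6 is at its limit of 3.14, so I'll use the half-turned grasp from here on.

Call:
{"fn": "jog_arm", "kwargs": {"motion": [{"x": 0, "y": 0, "z": 0, "wx": -0.047, "wy": 0, "wz": -0.15, "gripper": 50}, {"x": 0, "y": 0, "z": 0, "wx": -0.047, "wy": 0, "wz": -0.15, "gripper": 50}, {"x": 0, "y": 0, "z": 0, "wx": -0.047, "wy": 0, "wz": -0.15, "gripper": 50}]}}

```text
clock: 18.88
position: [0.4212, 0.1571, 0.3001]
eef_rot: [[0.957, 0.289, 0.001], [0.289, -0.957, 0.001], [0.001, -0.001, -1.0]]
wrist_force: [0.2, -0.4, 0.6]
gripper_width: 0.0503
```

Call:
{"fn": "jog_arm", "kwargs": {"motion": [{"x": 0, "y": 0, "z": 0, "wx": 0, "wy": 0, "wz": -0.18, "gripper": 50}, {"x": 0, "y": 0, "z": 0, "wx": 0, "wy": 0, "wz": -0.36, "gripper": 50}, {"x": 0, "y": 0, "z": 0, "wx": 0, "wy": 0, "wz": -0.54, "gripper": 50}, {"x": 0, "y": 0, "z": 0, "wx": 0, "wy": 0, "wz": -0.72, "gripper": 50}, {"x": 0, "y": 0, "z": 0, "wx": 0, "wy": 0, "wz": -0.9, "gripper": 50}, {"x": 0, "y": 0, "z": 0, "wx": 0, "wy": 0, "wz": -1.08, "gripper": 50}, {"x": 0, "y": 0, "z": 0, "wx": 0, "wy": 0, "wz": -1.26, "gripper": 50}, {"x": 0, "y": 0, "z": 0, "wx": 0, "wy": 0, "wz": -1.44, "gripper": 50}, {"x": 0, "y": 0, "z": 0, "wx": 0, "wy": 0, "wz": -1.62, "gripper": 50}, {"x": 0, "y": 0, "z": 0, "wx": 0, "wy": 0, "wz": -1.8, "gripper": 50}]}}

```text
clock: 20.12
position: [0.4213, 0.1569, 0.3001]
eef_rot: [[-0.504, 0.864, 0.001], [0.864, 0.504, 0.001], [0.0, 0.001, -1.0]]
wrist_force: [-0.1, -0.5, 0.1]
gripper_width: 0.0504
```

Run:
```python
from h import *
y=.068+np.pi
print(telemetry.read_state()["q"].round(3))
plan([[(400,305.7,300,y)],[(400,305.7,216,y)]])
```

```text
[ 1.740e-01  1.180e-01 -5.000e-02  1.401e+00  1.000e-03  1.217e+00]
   [139.0, 57.0, 0.0] [0.001, 0.001, -1.111]
--
   [0.0, -0.0, 84.0] [0.0, -0.0, 0.0]
--
```

Call:
{"fn": "jog_arm", "kwargs": {"motion": [{"x": 139, "y": 57, "z": 0, "wx": 0, "wy": 0, "wz": -1.111, "gripper": 50}, {"x": 139, "y": 57, "z": 0, "wx": 0, "wy": 0, "wz": -1.111, "gripper": 50}, {"x": 139, "y": 57, "z": 0, "wx": 0, "wy": 0, "wz": -1.111, "gripper": 50}, {"x": 139, "y": 57, "z": 0, "wx": 0, "wy": 0, "wz": -1.111, "gripper": 50}, {"x": 139, "y": 57, "z": 0, "wx": 0, "wy": 0, "wz": -1.111, "gripper": 50}, {"x": 139, "y": 57, "z": 0, "wx": 0, "wy": 0, "wz": -1.111, "gripper": 50}, {"x": 139, "y": 57, "z": 0, "wx": 0, "wy": 0, "wz": -1.111, "gripper": 50}, {"x": 139, "y": 57, "z": 0, "wx": 0, "wy": 0, "wz": -1.111, "gripper": 50}, {"x": 139, "y": 57, "z": 0, "wx": 0, "wy": 0, "wz": -1.111, "gripper": 50}]}}

```text
clock: 21.25
position: [0.4009, 0.3058, 0.3001]
eef_rot: [[-0.998, -0.062, 0.001], [-0.062, 0.998, 0.0], [-0.001, 0.0, -1.0]]
wrist_force: [-0.7, -0.9, -0.2]
gripper_width: 0.0501
```

Run:
```python
from h import *
y=.068+np.pi
s=telemetry.read_state();print(s["position"],s["q"].round(3))
plan([[(400,305.7,216,y)],[(400,305.7,326,y)],[(409,168,326,y)],[(409,168,302,y)]])
```

```text
[0.40092931 0.30582118 0.30013046] [ 0.49   0.215  0.071  1.426 -0.     0.428]
   [1.0, -0.0, 84.0] [0.0, 0.001, -0.006]
--
   [0.0, -0.0, -110.0] [0.0, 0.0, 0.0]
--
   [0.0, -138.0, 0.0] [0.0, 0.0, 0.0]
--
   [0.0, -0.0, 24.0] [0.0, 0.0, 0.0]
--
```

Call:
{"fn": "jog_arm", "kwargs": {"motion": [{"x": 1, "y": 0, "z": 42, "wx": 0, "wy": 0, "wz": -0.006, "gripper": 50}, {"x": 1, "y": 0, "z": 84, "wx": 0, "wy": 0, "wz": -0.006, "gripper": 50}, {"x": 1, "y": 0, "z": 84, "wx": 0, "wy": 0, "wz": -0.006, "gripper": 50}, {"x": 1, "y": 0, "z": 84, "wx": 0, "wy": 0, "wz": -0.006, "gripper": 10}, {"x": 1, "y": 0, "z": 84, "wx": 0, "wy": 0, "wz": -0.006, "gripper": 10}, {"x": 1, "y": 0, "z": 84, "wx": 0, "wy": 0, "wz": -0.006, "gripper": 10}, {"x": 1, "y": 0, "z": 84, "wx": 0, "wy": 0, "wz": -0.006, "gripper": 10}, {"x": 1, "y": 0, "z": 84, "wx": 0, "wy": 0, "wz": -0.006, "gripper": 10}], "force": 60}}

```text
clock: 22.25
position: [0.4008, 0.3063, 0.218]
eef_rot: [[-0.997, -0.071, 0.004], [-0.071, 0.997, 0.002], [-0.004, 0.001, -1.0]]
wrist_force: [-0.0, 0.4, 5.2]
gripper_width: 0.0209
```

Call:
{"fn": "jog_arm", "kwargs": {"motion": [{"x": 0, "y": 0, "z": -25, "wx": 0, "wy": 0, "wz": 0, "gripper": 10}, {"x": 0, "y": 0, "z": -50, "wx": 0, "wy": 0, "wz": 0, "gripper": 10}, {"x": 0, "y": 0, "z": -75, "wx": 0, "wy": 0, "wz": 0, "gripper": 10}, {"x": 0, "y": 0, "z": -100, "wx": 0, "wy": 0, "wz": 0, "gripper": 10}, {"x": 0, "y": 0, "z": -115, "wx": 0, "wy": 0, "wz": 0, "gripper": 10}, {"x": 0, "y": 0, "z": -115, "wx": 0, "wy": 0, "wz": 0, "gripper": 10}, {"x": 0, "y": 0, "z": -115, "wx": 0, "wy": 0, "wz": 0, "gripper": 10}], "force": 60}}

```text
clock: 23.12
position: [0.3998, 0.3058, 0.331]
eef_rot: [[-0.997, -0.071, 0.001], [-0.071, 0.997, 0.0], [-0.001, 0.0, -1.0]]
wrist_force: [0.3, 0.9, 0.4]
gripper_width: 0.0207
```

Call:
{"fn": "jog_arm", "kwargs": {"motion": [{"x": 0, "y": -46, "z": 0, "wx": 0, "wy": 0, "wz": 0, "gripper": 10}, {"x": 0, "y": -92, "z": 0, "wx": 0, "wy": 0, "wz": 0, "gripper": 10}, {"x": 0, "y": -138, "z": 0, "wx": 0, "wy": 0, "wz": 0, "gripper": 10}, {"x": 0, "y": -138, "z": 0, "wx": 0, "wy": 0, "wz": 0, "gripper": 10}, {"x": 0, "y": -138, "z": 0, "wx": 0, "wy": 0, "wz": 0, "gripper": 10}], "force": 60}}

```text
clock: 23.75
position: [0.4096, 0.1684, 0.3309]
eef_rot: [[-0.998, -0.071, 0.001], [-0.071, 0.998, 0.0], [-0.001, 0.0, -1.0]]
wrist_force: [0.4, 1.3, -0.0]
gripper_width: 0.0209
```

Run:
```python
from h import *
s=telemetry.read_state();print(s["position"],s["wrist_force"])
q,e=grab("scene","3");p,d=grab("top","3")
b=cv2.resize(q[120:210,280:400],None,fx=5,fy=5,interpolation=cv2.INTER_CUBIC)
cv2.imwrite("pics/c3.png",b)
plan([[(409,168,302,.068+np.pi)]],dig=1)
```

```text
[0.40958697 0.1683786  0.33088562] [ 0.37600418  1.25723657 -0.04172603]
   [0.7, -0.9, 28.9] [0.0, 0.001, 0.004]
--
```

View pics/c3.png

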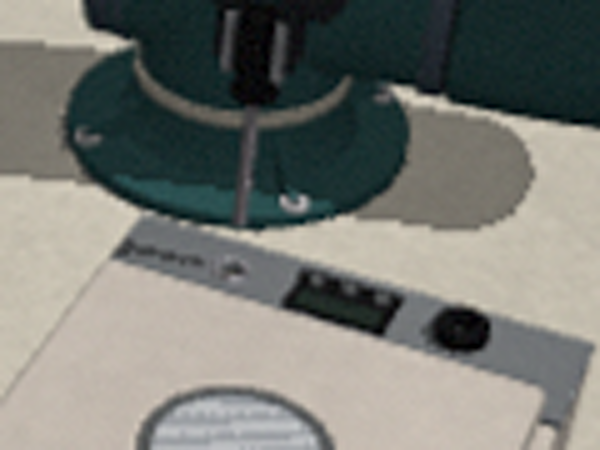

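The crop shows the rod held straight and its pin tip at (241,225), which is pixel (328.2,165), above the hole at crop (233,268).

Run:
```python
from h import *
print(proj("scene",[[.4096,.1684,.227],[.4096,.1684,.26],[.408,.1694,.227],[.4096,.1684,.19]]))
q=cv2.imread("pics/scene3.png");g=cv2.cvtColor(q,cv2.COLOR_BGR2GRAY)
print(g[140:170,322:338:1])
```

```text
[[327.22896362 163.79456778]
 [328.30146108 154.59644084]
 [327.7692709  163.62197099]
 [326.07163911 173.72213876]]
[[ 31  34  34  34  38  27   7  12   9  10   4  15  17  31  35  33]
 [ 56  48  35  30  30  33  28  51  47  41  30  31  30  28  31  45]
 [ 88  89  92  98  86  83  74  66  65  64  64  62  78  83  92  94]
 [ 97  98 101 102  98  98  82  69  71  83  93  92  97  99  99 101]
 [ 76  83  91  94  97 103  81  69  71  91 100 100  99 100  90  79]
 [ 41  53  50  61  61  67  56  65  82  77  70  69  64  62  55  48]
 [ 35  35  35  34  32  36  46  66  90  62  40  37  35  35  34  36]
 [ 38  35  35  39  37  34  46  69  92  56  35  36  33  39  40  40]
 [ 35  36  38  37  35  35  54  71  88  53  36  39  34  40  39  38]
 [ 37  37  36  35  39  32  59  77  80  53  33  39  36  36  41  40]
 [ 41  36  41  35  38  36  60  79  87  52  34  35  33  32  40  37]
 [ 41  41  38  39  36  37  58  81  75  47  35  37  32  32  40  42]
 [ 41  37  40  41  40  40  60  83  64  41  39  42  38  34  37  42]
 [ 36  40  37  38  39  44  64  86  65  42  39  37  37  24  38  39]
 [ 39  41  37  38  38  44  68  91  53  34  41
[... 327 characters left out ...]
  68  63  64  62  53 145  99]
 [ 68  68  73  69  65  64  82  76  70  69  69  69  68  63 157 141]
 [ 72  70  68  69  64  63  81  76  70  68  68  68  67  67 100 135]
 [ 61  67  67  67  63  65  88  76  69  72  70  72  70  69  68  88]
 [ 38  44  49  48  55  66  89  66  52  53  54  54  56  54  54  51]
 [ 26  24  30  34  46  65  89  56  34  38  40  40  37  39  42  37]
 [150 139 136 109  79  71  76  54  38  35  32  92 101  99  98 130]
 [146 172 196 193 187 157 175 181 157 122 161 180 181 178 177 186]
 [115 134 145 159 173 180 199 205 198 186 196 198 196 197 194 195]
 [112 111 108 116 125 134 145 154 181 199 200 197 193 192 194 195]
 [114 113 112 112 112 111 108 118 130 142 153 181 187 194 197 196]]
```

Call:
{"fn": "jog_arm", "kwargs": {"motion": [{"x": 0, "y": 0, "z": 15, "wx": 0, "wy": 0, "wz": 0, "gripper": 10}, {"x": 0, "y": 0, "z": 30, "wx": 0, "wy": 0, "wz": 0, "gripper": 10}, {"x": 0, "y": 0, "z": 38, "wx": 0, "wy": 0, "wz": 0, "gripper": 10}, {"x": 0, "y": 0, "z": 46, "wx": 0, "wy": 0, "wz": 0, "gripper": 10}, {"x": 0, "y": 0, "z": 54, "wx": 0, "wy": 0, "wz": 0, "gripper": 10}, {"x": 0, "y": 0, "z": 54, "wx": 0, "wy": 0, "wz": 0, "gripper": 10}]}}

```text
clock: 24.6
position: [0.4095, 0.1682, 0.2768]
eef_rot: [[-0.997, -0.071, 0.001], [-0.071, 0.997, 0.0], [-0.001, -0.0, -1.0]]
wrist_force: [-0.1, 0.6, -1.4]
gripper_width: 0.0206
```

The tip is inside the hole and there is no contact force, so I'll push on.

Call:
{"fn": "jog_arm", "kwargs": {"motion": [{"x": 0, "y": 0, "z": 15, "wx": 0, "wy": 0, "wz": 0, "gripper": 10}, {"x": 0, "y": 0, "z": 30, "wx": 0, "wy": 0, "wz": 0, "gripper": 10}, {"x": 0, "y": 0, "z": 40, "wx": 0, "wy": 0, "wz": 0, "gripper": 10}, {"x": 0, "y": 0, "z": 46, "wx": 0, "wy": 0, "wz": 0, "gripper": 10}, {"x": 0, "y": 0, "z": 52, "wx": 0, "wy": 0, "wz": 0, "gripper": 10}, {"x": 0, "y": 0, "z": 57, "wx": 0, "wy": 0, "wz": 0, "gripper": 10}, {"x": 0, "y": 0, "z": 62, "wx": 0, "wy": 0, "wz": 0, "gripper": 10}, {"x": 0, "y": 0, "z": 66, "wx": 0, "wy": 0, "wz": 0, "gripper": 10}, {"x": 0, "y": 0, "z": 69, "wx": 0, "wy": 0, "wz": 0, "gripper": 10}, {"x": 0, "y": 0, "z": 69, "wx": 0, "wy": 0, "wz": 0, "gripper": 10}]}}

```text
clock: 25.85
position: [0.4098, 0.1682, 0.208]
eef_rot: [[-0.997, -0.071, 0.001], [-0.071, 0.997, 0.0], [-0.001, 0.0, -1.0]]
wrist_force: [0.3, 0.9, 2.8]
gripper_width: 0.0208
```

Run:
```python
from h import *
s=telemetry.read_state();print(s["position"],s["wrist_force"])
q,e=grab("scene","4");C=cloud("scene",e)
m=(C[...,2]>.3)&(C[...,0]>.45)&(abs(C[...,1]-.25)<.12);print(m.sum(),C[m].max(0) if m.any() else"")
```

```text
[0.40978709 0.16821875 0.20802006] [0.25571528 0.88013693 2.80396325]
5403 [0.55919698 0.36984613 0.68362335]
```

Call:
{"fn": "jog_arm", "kwargs": {"motion": [{"x": 0, "y": 0, "z": -30, "wx": 0, "wy": 0, "wz": 0, "gripper": 10}, {"x": 0, "y": 0, "z": -60, "wx": 0, "wy": 0, "wz": 0, "gripper": 10}, {"x": 0, "y": 0, "z": -90, "wx": 0, "wy": 0, "wz": 0, "gripper": 10}, {"x": 0, "y": 0, "z": -120, "wx": 0, "wy": 0, "wz": 0, "gripper": 10}, {"x": 0, "y": 0, "z": -124, "wx": 0, "wy": 0, "wz": 0, "gripper": 10}, {"x": 0, "y": 0, "z": -124, "wx": 0, "wy": 0, "wz": 0, "gripper": 10}]}}

```text
clock: 26.65
position: [0.4096, 0.1682, 0.3316]
eef_rot: [[-0.997, -0.071, 0.001], [-0.071, 0.997, 0.0], [-0.001, -0.0, -1.0]]
wrist_force: [-0.0, -0.4, -1.7]
gripper_width: 0.0209
```

Call:
{"fn": "jog_arm", "kwargs": {"motion": [{"x": 0, "y": 46, "z": 0, "wx": 0, "wy": 0, "wz": 0, "gripper": 10}, {"x": 0, "y": 92, "z": 0, "wx": 0, "wy": 0, "wz": 0, "gripper": 10}, {"x": 0, "y": 138, "z": 0, "wx": 0, "wy": 0, "wz": 0, "gripper": 10}, {"x": 0, "y": 138, "z": 0, "wx": 0, "wy": 0, "wz": 0, "gripper": 10}, {"x": 0, "y": 138, "z": 0, "wx": 0, "wy": 0, "wz": 0, "gripper": 10}, {"x": 0, "y": 138, "z": 0, "wx": 0, "wy": 0, "wz": 0, "gripper": 10}]}}

```text
clock: 27.4
position: [0.3999, 0.305, 0.3319]
eef_rot: [[-0.998, -0.07, 0.001], [-0.07, 0.998, -0.0], [-0.001, -0.0, -1.0]]
wrist_force: [0.2, -0.2, 0.0]
gripper_width: 0.0203
```

Run:
```python
from h import *
s=telemetry.read_state();print(s["position"],s["wrist_force"])
q,e=grab("scene","5");p,d=grab("top","5")
a=cv2.resize(p[90:250,100:260],None,fx=2.5,fy=2.5,interpolation=cv2.INTER_CUBIC)
b=cv2.resize(q[60:260,230:430],None,fx=2,fy=2,interpolation=cv2.INTER_CUBIC)
cv2.imwrite("pics/c5.png",np.hstack([a,b]))
plan([[(400,305.8,218,.071+np.pi)]],dig=1)
```

```text
[0.3998689  0.30498014 0.33191609] [ 0.23514239 -0.20987013  0.00725581]
   [0.1, 0.8, 114.2] [-0.0, 0.001, -0.001]
--
```

View pics/c5.png

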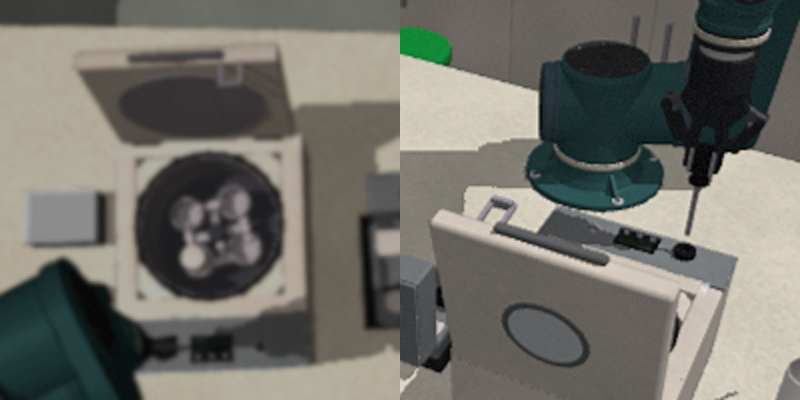

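The crop shows the centrifuge lid fully open, the rotor's four buckets, and a clear white cap at about (197,258) with others still to be identified. The rod's pin is above the socket collar at (683,250) in the right half.

Call:
{"fn": "jog_arm", "kwargs": {"motion": [{"x": 0, "y": 1, "z": 12, "wx": 0, "wy": 0, "wz": 0, "gripper": 10}, {"x": 0, "y": 1, "z": 24, "wx": 0, "wy": 0, "wz": 0, "gripper": 10}, {"x": 0, "y": 1, "z": 32, "wx": 0, "wy": 0, "wz": 0, "gripper": 10}, {"x": 0, "y": 1, "z": 40, "wx": 0, "wy": 0, "wz": 0, "gripper": 10}, {"x": 0, "y": 1, "z": 50, "wx": 0, "wy": 0, "wz": 0, "gripper": 10}, {"x": 0, "y": 1, "z": 50, "wx": 0, "wy": 0, "wz": 0, "gripper": 10}]}}

```text
clock: 28.25
position: [0.3995, 0.3067, 0.2814]
eef_rot: [[-0.997, -0.071, 0.0], [-0.071, 0.997, -0.0], [-0.0, -0.0, -1.0]]
wrist_force: [0.1, 0.4, -1.4]
gripper_width: 0.0206
```

Call:
{"fn": "jog_arm", "kwargs": {"motion": [{"x": 0, "y": 0, "z": 18, "wx": 0, "wy": 0, "wz": 0, "gripper": 10}, {"x": 0, "y": 0, "z": 36, "wx": 0, "wy": 0, "wz": 0, "gripper": 10}, {"x": 0, "y": 0, "z": 52, "wx": 0, "wy": 0, "wz": 0, "gripper": 10}, {"x": 0, "y": 0, "z": 60, "wx": 0, "wy": 0, "wz": 0, "gripper": 10}, {"x": 0, "y": 0, "z": 64, "wx": 0, "wy": 0, "wz": 0, "gripper": 10}, {"x": 0, "y": 0, "z": 64, "wx": 0, "wy": 0, "wz": 0, "gripper": 10}, {"x": 0, "y": 0, "z": 64, "wx": 0, "wy": 0, "wz": 0, "gripper": 10}]}}

```text
clock: 29.12
position: [0.4001, 0.3069, 0.2185]
eef_rot: [[-0.997, -0.071, 0.002], [-0.071, 0.997, 0.0], [-0.002, 0.0, -1.0]]
wrist_force: [0.1, 0.2, -0.2]
gripper_width: 0.0206
```

Run:
```python
from h import *
s=telemetry.read_state();print(s["position"],s["wrist_force"])
p,d=load("top","5");C=cloud("top",d);X,Y,Z=C[...,0],C[...,1],C[...,2]
c=np.array([.5495+.035*.9977,.2459+.035*.068]);print("axis",c)
R=(np.hypot(X-c[0],Y-c[1])<.1)&(Z>.09)
print(np.percentile(Z[R],[5,25,50,75,95]).round(3))
m=R&(abs(Z-.172)<.012)
k,l,st,ce=cv2.connectedComponentsWithStats(m.astype(np.uint8))
for i in range(1,k):
    if st[i,4]>8:
        P=C[l==i];q=onplane("top",[ce[i]],.172)[0];r=q[:2]-c
        print(st[i,4],ce[i].round(1),q.round(4),np.median(P[:,2]).round(3),np.ptp(P[:,:2],axis=0).round(3),"rad",np.hypot(*r).round(4),np.degrees(np.arctan2(r[1],r[0])).round(1))
h=Z.copy();h[~R]=.09
v,u=np.nonzero(R);b=(np.clip((h-.09)/.1,0,1)*255).astype(np.uint8)[v.min():v.max(),u.min():u.max()]
rgb=p[v.min():v.max(),u.min():u.max()]
cv2.imwrite("pics/rot.png",cv2.resize(np.hstack([cv2.applyColorMap(b,2),cv2.convertScaleAbs(rgb,alpha=1.3)]),None,fx=6,fy=6,interpolation=cv2.INTER_CUBIC))
```

```text
[0.40007159 0.3069319  0.2185354 ] [ 0.11127756  0.21398117 -0.222543  ]
axis [0.5844195 0.24828  ]
[0.096 0.103 0.112 0.128 0.17 ]
77 [176.9 192.4] [0.5397 0.2727 0.172 ] 0.171 [0.033 0.037] rad 0.051 151.4
```

View pics/rot.png

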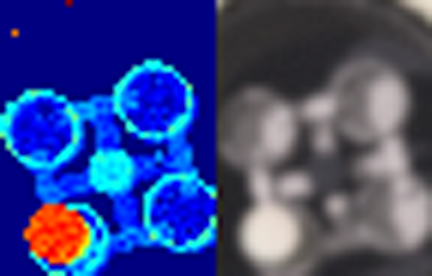

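The height map and crop show one pot only, cap at (55,235) in the left half; the other three buckets are empty. Pot axis is about (539.5, 272.8) mm. I'll release the rod and fetch the pot.

Call:
{"fn": "jog_arm", "kwargs": {"motion": [{"x": 0, "y": 0, "z": 0, "wx": 0, "wy": 0, "wz": 0, "gripper": 60}, {"x": 0, "y": 0, "z": 0, "wx": 0, "wy": 0, "wz": 0, "gripper": 60}, {"x": 0, "y": 0, "z": 0, "wx": 0, "wy": 0, "wz": 0, "gripper": 60}, {"x": 0, "y": 0, "z": -50, "wx": 0, "wy": 0, "wz": 0, "gripper": 60}, {"x": 0, "y": 0, "z": -82, "wx": 0, "wy": 0, "wz": 0, "gripper": 60}, {"x": 0, "y": 0, "z": -82, "wx": 0, "wy": 0, "wz": 0, "gripper": 60}]}}

```text
clock: 29.88
position: [0.4006, 0.3073, 0.3021]
eef_rot: [[-0.997, -0.071, 0.004], [-0.071, 0.997, 0.002], [-0.005, 0.002, -1.0]]
wrist_force: [0.0, 0.5, -1.0]
gripper_width: 0.06
```

Run:
```python
from h import *
y=.068+np.pi
p,d=grab("scene","6");C=cloud("scene",d);X,Y,Z=C[...,0],C[...,1],C[...,2]
R=(abs(X-.402)<.03)&(abs(Y-.306)<.03)&(Z>.212)&(Z<.27);print("rod",R.sum(),np.percentile(Z[R],[5,50,90,99]).round(3),C[R].mean(0))
plan([[(539.5,272.8,300,y)],[(539.5,272.8,142,y)]])
```

```text
rod 130 [0.216 0.242 0.258 0.259] [0.40566337 0.30765895 0.24026303]
   [-137.0, -44.0, 1.0] [0.001, 0.003, 0.003]
--
   [0.0, -0.0, 158.0] [-0.0, -0.0, 0.0]
--
```

Rod height readings match the parked rod (top at about 0.258–0.259). On to the pot.

Call:
{"fn": "jog_arm", "kwargs": {"motion": [{"x": -137, "y": -44, "z": 0, "wx": 0, "wy": 0, "wz": 0, "gripper": 60}, {"x": -137, "y": -44, "z": 0, "wx": 0, "wy": 0, "wz": 0, "gripper": 60}, {"x": -137, "y": -44, "z": 0, "wx": 0, "wy": 0, "wz": 0, "gripper": 60}, {"x": -137, "y": -44, "z": 0, "wx": 0, "wy": 0, "wz": 0, "gripper": 60}, {"x": -137, "y": -44, "z": 0, "wx": 0, "wy": 0, "wz": 0, "gripper": 60}, {"x": -137, "y": -44, "z": 0, "wx": 0, "wy": 0, "wz": 0, "gripper": 60}]}}

```text
clock: 30.68
position: [0.5386, 0.2731, 0.3006]
eef_rot: [[-0.997, -0.072, 0.001], [-0.072, 0.997, 0.0], [-0.001, 0.0, -1.0]]
wrist_force: [0.4, 0.2, 0.7]
gripper_width: 0.0602
```

Run:
```python
from h import *
y=.068+np.pi
print(telemetry.read_state()["position"])
plan([[(539.5,272.8,142,y)]])
```

```text
[0.5386081  0.27311614 0.30059789]
   [-1.0, -0.0, 159.0] [0.0, 0.001, 0.004]
--
```

Call:
{"fn": "jog_arm", "kwargs": {"motion": [{"x": -1, "y": 0, "z": 50, "wx": 0, "wy": 0, "wz": 0, "gripper": 60}, {"x": -1, "y": 0, "z": 100, "wx": 0, "wy": 0, "wz": 0, "gripper": 60}, {"x": -1, "y": 0, "z": 130, "wx": 0, "wy": 0, "wz": 0, "gripper": 60}, {"x": -1, "y": 0, "z": 150, "wx": 0, "wy": 0, "wz": 0, "gripper": 60}, {"x": -1, "y": 0, "z": 159, "wx": 0, "wy": 0, "wz": 0, "gripper": 60}, {"x": -1, "y": 0, "z": 159, "wx": 0, "wy": 0, "wz": 0, "gripper": 60}, {"x": -1, "y": 0, "z": 159, "wx": 0, "wy": 0, "wz": 0, "gripper": 20}, {"x": -1, "y": 0, "z": 159, "wx": 0, "wy": 0, "wz": 0, "gripper": 20}, {"x": -1, "y": 0, "z": 159, "wx": 0, "wy": 0, "wz": 0, "gripper": 20}, {"x": -1, "y": 0, "z": 159, "wx": 0, "wy": 0, "wz": 0, "gripper": 20}], "force": 30}}

```text
clock: 31.92
position: [0.5412, 0.273, 0.1423]
eef_rot: [[-0.997, -0.071, 0.003], [-0.071, 0.997, 0.001], [-0.003, 0.001, -1.0]]
wrist_force: [-0.5, 0.7, 6.0]
gripper_width: 0.0333
```

Call:
{"fn": "jog_arm", "kwargs": {"motion": [{"x": 0, "y": 0, "z": -15, "wx": 0, "wy": 0, "wz": 0, "gripper": 20}, {"x": 0, "y": 0, "z": -30, "wx": 0, "wy": 0, "wz": 0, "gripper": 20}, {"x": 0, "y": 0, "z": -55, "wx": 0, "wy": 0, "wz": 0, "gripper": 20}, {"x": 0, "y": 0, "z": -85, "wx": 0, "wy": 0, "wz": 0, "gripper": 20}, {"x": 0, "y": 0, "z": -120, "wx": 0, "wy": 0, "wz": 0, "gripper": 20}, {"x": 0, "y": 0, "z": -155, "wx": 0, "wy": 0, "wz": 0, "gripper": 20}, {"x": 0, "y": 0, "z": -165, "wx": 0, "wy": 0, "wz": 0, "gripper": 20}, {"x": 0, "y": 0, "z": -165, "wx": 0, "wy": 0, "wz": 0, "gripper": 20}]}}

```text
clock: 32.92
position: [0.5407, 0.2728, 0.3066]
eef_rot: [[-0.997, -0.071, 0.002], [-0.071, 0.997, 0.0], [-0.002, 0.0, -1.0]]
wrist_force: [0.4, 0.6, -1.4]
gripper_width: 0.0331
```

Run:
```python
from h import *
y=CASES["A"][2]+np.pi
s=telemetry.read_state();print(s["position"],s["wrist_force"],s["q"].round(2))
print(incase("A",-49,29),incase("A",-49,-29),incase("A",1,29),incase("A",1,-29))
t=incase("A",1,29)
plan([[(480,0,320,y)],[(*t,320,y)],[(*t,52,y)]])
p,d=load("top","2");C=cloud("top",d);X,Y,Z=C[...,0],C[...,1],C[...,2]
# case A check: white cold pack and dividers
g=p.min(2).astype(int);m=(g>110)&(abs(X-.6)<.07)&(abs(Y+.335)<.07)&(Z<.09)&(Z>.005)
k,l,st,ce=cv2.connectedComponentsWithStats(m.astype(np.uint8))
for i in range(1,k):
    if st[i,4]>60: print("pack",st[i,4],rect(C[l==i]),np.median(Z[l==i]))
print("exp pack",incase("A",50,0))
# rim at z=35
m=(abs(Z-.035)<.006)&(abs(X-.56)<.1)&(abs(Y+.341)<.075);print("rim",rect(C[m]),m.sum())
```

```text
[0.54074588 0.2727922  0.30663064] [ 0.41515622  0.61955344 -1.42311412] [ 0.33  0.4   0.37  1.53 -0.    0.26]
(np.float64(514.0320858725779), np.float64(-317.9333736600064)) (np.float64(520.5978722711166), np.float64(-375.5605412892485)) (np.float64(563.7106786564073), np.float64(-312.27321297161103)) (np.float64(570.2764650549459), np.float64(-369.9003806008531))
   [80.0, -268.0, -14.0] [0.0, 0.002, -0.042]
--
   [-48.0, -320.0, 0.0] [0.0, 0.0, -0.0]
--
   [0.0, 0.0, 268.0] [0.0, 0.0, -0.0]
--
pack 227 (array([ 614.9, -336.3]), array([ 39.5, 101.5]), 6.84) 0.034631797308266155
exp pack (np.float64(615.6785927838293), np.float64(-335.5398393116047))
rim (array([ 571.1, -340.8]), array([179.5, 126.2]), 6.31) 523
```

Case A's cold pack measures within 1 mm of where it should be. The gripper holds the pot at 33 mm width. Now carry it over.

Call:
{"fn": "jog_arm", "kwargs": {"motion": [{"x": 40, "y": -134, "z": -14, "wx": 0, "wy": 0, "wz": -0.02, "gripper": 20}, {"x": 40, "y": -134, "z": -14, "wx": 0, "wy": 0, "wz": -0.02, "gripper": 20}, {"x": 40, "y": -134, "z": -14, "wx": 0, "wy": 0, "wz": -0.02, "gripper": 20}, {"x": 80, "y": -268, "z": -14, "wx": 0, "wy": 0, "wz": -0.042, "gripper": 20}, {"x": 80, "y": -268, "z": -14, "wx": 0, "wy": 0, "wz": -0.042, "gripper": 20}, {"x": 80, "y": -268, "z": -14, "wx": 0, "wy": 0, "wz": -0.042, "gripper": 20}, {"x": 80, "y": -268, "z": -14, "wx": 0, "wy": 0, "wz": -0.042, "gripper": 20}, {"x": 80, "y": -268, "z": -14, "wx": 0, "wy": 0, "wz": -0.042, "gripper": 20}]}}

```text
clock: 33.92
position: [0.4801, 0.0008, 0.3198]
eef_rot: [[-0.993, -0.114, 0.001], [-0.114, 0.993, 0.001], [-0.001, 0.0, -1.0]]
wrist_force: [0.0, 0.3, -1.3]
gripper_width: 0.033
```

Call:
{"fn": "jog_arm", "kwargs": {"motion": [{"x": -48, "y": -320, "z": 0, "wx": 0, "wy": 0, "wz": 0, "gripper": 20}, {"x": -48, "y": -320, "z": 0, "wx": 0, "wy": 0, "wz": 0, "gripper": 20}, {"x": -48, "y": -320, "z": 0, "wx": 0, "wy": 0, "wz": 0, "gripper": 20}, {"x": -48, "y": -320, "z": 0, "wx": 0, "wy": 0, "wz": 0, "gripper": 20}, {"x": -48, "y": -320, "z": 0, "wx": 0, "wy": 0, "wz": 0, "gripper": 20}, {"x": -48, "y": -320, "z": 0, "wx": 0, "wy": 0, "wz": 0, "gripper": 20}, {"x": -48, "y": -320, "z": 0, "wx": 0, "wy": 0, "wz": 0, "gripper": 20}, {"x": -48, "y": -320, "z": 0, "wx": 0, "wy": 0, "wz": 0, "gripper": 20}, {"x": -48, "y": -320, "z": 0, "wx": 0, "wy": 0, "wz": 0, "gripper": 20}, {"x": -48, "y": -320, "z": 0, "wx": 0, "wy": 0, "wz": 0, "gripper": 20}]}}

```text
clock: 35.17
position: [0.5637, -0.3119, 0.3208]
eef_rot: [[-0.993, -0.114, 0.002], [-0.114, 0.993, -0.0], [-0.002, -0.0, -1.0]]
wrist_force: [0.3, -0.5, -1.1]
gripper_width: 0.0328
```

Run:
```python
from h import *
y=CASES["A"][2]+np.pi;t=incase("A",1,29)
s=telemetry.read_state();print(s["position"],s["eef_rot"].round(3).tolist(),t)
plan([[(*t,120,y)],[(*t,52,y)]])
q,e=grab("scene","7");q2,_=grab("top","7")
u,v=proj("scene",[[s["position"][0],s["position"][1],.28]])[0].astype(int)
a=q[max(0,v-60):v+60,u-60:u+60];cv2.imwrite("pics/c7.png",cv2.resize(a,None,fx=4,fy=4,interpolation=cv2.INTER_CUBIC))
```

```text
[ 0.56374437 -0.31192384  0.32078077] [[-0.993, -0.114, 0.002], [-0.114, 0.993, -0.0], [-0.002, -0.0, -1.0]] (np.float64(563.7106786564073), np.float64(-312.27321297161103))
   [0.0, -0.0, 201.0] [-0.0, 0.002, 0.001]
--
   [0.0, -0.0, 68.0] [-0.0, -0.0, -0.0]
--
```

View pics/c7.png

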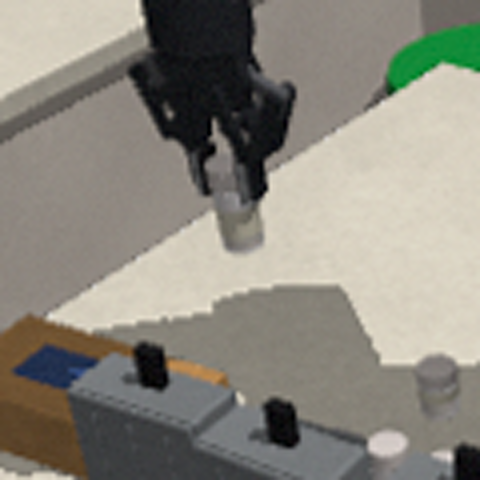

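The crop shows the pot hanging in the fingers, axis from about (225,165) to (242,240). I'll compare that slant with how a truly vertical line would appear there.

Run:
```python
from h import *
P=proj("scene",[[.5637,-.312,.348],[.5637,-.312,.278],[.5637,-.312,.32]]);print(P,(P[1]-P[0]))
u,v=P[0]; u0,v0=proj("scene",[[.5637,-.3119,.28]])[0].astype(int)
print((P-[u0-60,max(0,v0-60)])*4)
```

```text
[[163.36240112 109.06842052]
 [167.14724997 129.09356272]
 [164.90987698 117.25523279]] [ 3.78484884 20.0251422 ]
[[225.44960449 164.2736821 ]
 [240.58899987 244.37425088]
 [231.63950792 197.02093118]]
```

The slants agree, so the pot is upright. Lower it.

Call:
{"fn": "jog_arm", "kwargs": {"motion": [{"x": 0, "y": 0, "z": 50, "wx": 0, "wy": 0, "wz": 0, "gripper": 20}, {"x": 0, "y": 0, "z": 100, "wx": 0, "wy": 0, "wz": 0, "gripper": 20}, {"x": 0, "y": 0, "z": 150, "wx": 0, "wy": 0, "wz": 0, "gripper": 20}, {"x": 0, "y": 0, "z": 200, "wx": 0, "wy": 0, "wz": 0, "gripper": 20}, {"x": 0, "y": 0, "z": 225, "wx": 0, "wy": 0, "wz": 0, "gripper": 20}, {"x": 0, "y": 0, "z": 245, "wx": 0, "wy": 0, "wz": 0, "gripper": 20}, {"x": 0, "y": 0, "z": 258, "wx": 0, "wy": 0, "wz": 0, "gripper": 20}, {"x": 0, "y": 0, "z": 266, "wx": 0, "wy": 0, "wz": 0, "gripper": 20}, {"x": 0, "y": 0, "z": 269, "wx": 0, "wy": 0, "wz": 0, "gripper": 20}, {"x": 0, "y": 0, "z": 269, "wx": 0, "wy": 0, "wz": 0, "gripper": 20}]}}

```text
clock: 36.52
position: [0.5644, -0.3128, 0.0523]
eef_rot: [[-0.994, -0.113, 0.002], [-0.113, 0.994, -0.0], [-0.002, -0.001, -1.0]]
wrist_force: [-0.8, 1.5, 5.0]
gripper_width: 0.033
```

Call:
{"fn": "jog_arm", "kwargs": {"motion": [{"x": 0, "y": 0, "z": 1, "wx": 0, "wy": 0, "wz": 0, "gripper": 20}, {"x": 0, "y": 0, "z": 1, "wx": 0, "wy": 0, "wz": 0, "gripper": 20}]}}

```text
clock: 36.78
position: [0.5646, -0.3128, 0.0522]
eef_rot: [[-0.994, -0.113, 0.003], [-0.113, 0.994, -0.001], [-0.003, -0.001, -1.0]]
wrist_force: [-3.2, 4.6, 15.3]
gripper_width: 0.0333
```

It has floor contact at the expected height. Ease up and release.

Call:
{"fn": "jog_arm", "kwargs": {"motion": [{"x": 0, "y": 0, "z": -1, "wx": 0, "wy": 0, "wz": 0, "gripper": 20}, {"x": 0, "y": 0, "z": -1, "wx": 0, "wy": 0, "wz": 0, "gripper": 36}, {"x": 0, "y": 0, "z": -1, "wx": 0, "wy": 0, "wz": 0, "gripper": 40}, {"x": 0, "y": 0, "z": -1, "wx": 0, "wy": 0, "wz": 0, "gripper": 48}, {"x": 0, "y": 0, "z": -1, "wx": 0, "wy": 0, "wz": 0, "gripper": 55}, {"x": 0, "y": 0, "z": -1, "wx": 0, "wy": 0, "wz": 0, "gripper": 55}, {"x": 0, "y": 0, "z": -40, "wx": 0, "wy": 0, "wz": 0, "gripper": 55}, {"x": 0, "y": 0, "z": -90, "wx": 0, "wy": 0, "wz": 0, "gripper": 55}, {"x": 0, "y": 0, "z": -130, "wx": 0, "wy": 0, "wz": 0, "gripper": 55}, {"x": 0, "y": 0, "z": -130, "wx": 0, "wy": 0, "wz": 0, "gripper": 55}]}}

```text
clock: 38.02
position: [0.565, -0.3136, 0.1833]
eef_rot: [[-0.994, -0.113, 0.005], [-0.113, 0.994, -0.003], [-0.005, -0.004, -1.0]]
wrist_force: [0.6, -0.0, 0.0]
gripper_width: 0.055
```

Run:
```python
from h import *
p,d=grab("top","8");q,e=grab("scene","8");y=CASES["A"][2]+np.pi
for n,D,img in(("top",d,p),("scene",e,q)):
    C=cloud(n,D);X,Y,Z=C[...,0],C[...,1],C[...,2]
    m=(abs(X-.38)<.09)&(abs(Y+.28)<.16)&(abs(Z-.05)<.006)
    k,l,st,ce=cv2.connectedComponentsWithStats(m.astype(np.uint8))
    for i in range(1,k):
        if st[i,4]>20: print(n,"jar",st[i,4],ce[i].round(1),onplane(n,[ce[i]],.052).round(4),rect(C[l==i]),np.median(Z[l==i]))
    m=(abs(X-.56)<.04)&(abs(Y+.312)<.035)&(abs(Z-.08)<.008);print(n,"pot cap",m.sum(),C[m].mean(0) if m.any() else"")
a=cv2.resize(p[150:280,270:400],None,fx=3,fy=3,interpolation=cv2.INTER_CUBIC);b=cv2.resize(q[80:210,110:240],None,fx=3,fy=3,interpolation=cv2.INTER_CUBIC)
cv2.imwrite("pics/c8.png",np.hstack([a,b]))
s=telemetry.read_state();print(s["position"])
```

```text
top pot cap 0 
scene jar 61 [215.4 159.9] [[ 0.375  -0.2886  0.052 ]] (array([ 372.5, -290.2]), array([43.3, 33.9]), 35.69) 0.05293138987523882
scene pot cap 0 
[ 0.56384862 -0.31274011  0.17994509]
```

View pics/c8.png

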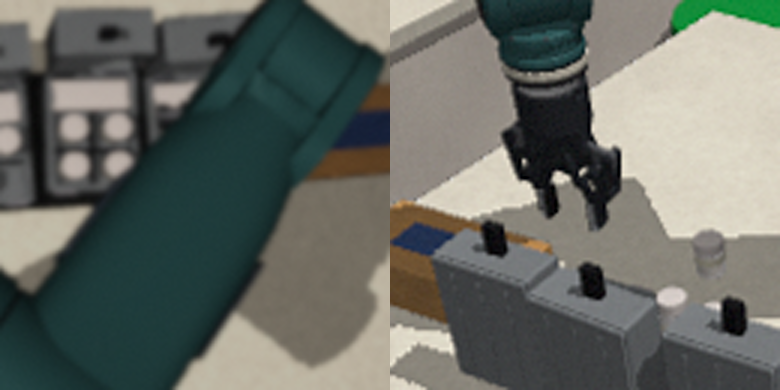

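The arm hides the case in the top view. The scene view shows the jar still standing at about (709,250) in the crop, measured at (372,-290). Go for the jar.

Run:
```python
from h import *
y=CASES["A"][2]+np.pi
plan([[(372.2,-290.4,150,y)]])
```

```text
[188.0, 44.0, 30.0] [-0.0, 0.001, -0.0]
--
```

Call:
{"fn": "jog_arm", "kwargs": {"motion": [{"x": 188, "y": 44, "z": 0, "wx": 0, "wy": 0, "wz": 0, "gripper": 65}, {"x": 188, "y": 44, "z": 0, "wx": 0, "wy": 0, "wz": 0, "gripper": 65}, {"x": 188, "y": 44, "z": 0, "wx": 0, "wy": 0, "wz": 0, "gripper": 65}, {"x": 188, "y": 44, "z": 0, "wx": 0, "wy": 0, "wz": 0, "gripper": 65}, {"x": 188, "y": 44, "z": 30, "wx": 0, "wy": 0, "wz": 0, "gripper": 65}, {"x": 188, "y": 44, "z": 30, "wx": 0, "wy": 0, "wz": 0, "gripper": 65}]}}

```text
clock: 38.88
position: [0.3715, -0.2894, 0.1482]
eef_rot: [[-0.994, -0.113, -0.001], [-0.113, 0.994, 0.003], [0.001, 0.003, -1.0]]
wrist_force: [0.7, 0.5, 0.7]
gripper_width: 0.0653
```

Run:
```python
from h import *
y=CASES["A"][2]+np.pi
print(telemetry.read_state()["position"])
for n in("scene","top"):
    q,e=grab(n,"9");C=cloud(n,e);X,Y,Z=C[...,0],C[...,1],C[...,2]
    for nm,m in(("jar",(abs(X-.375)<.06)&(abs(Y+.29)<.06)&(abs(Z-.05)<.006)),("pot",(abs(X-.56)<.05)&(abs(Y+.312)<.04)&(abs(Z-.08)<.008))):
        k,l,st,ce=cv2.connectedComponentsWithStats(m.astype(np.uint8))
        for i in range(1,k):
            if st[i,4]>12: print(n,nm,st[i,4],ce[i],rect(C[l==i]))
plan([[(372.2,-290.4,32,y)]])
```

```text
[ 0.37152135 -0.2893583   0.14816815]
scene jar 66 [215.39393939 159.81818182] (array([ 372.1, -290.4]), array([41.8, 34.4]), 36.11)
top pot 62 [329.06451613 192.93548387] (array([ 563.1, -310. ]), array([33.2, 32.5]), 7.23)
   [0.0, -0.0, 118.0] [0.001, 0.001, 0.0]
--
```

The pot stands upright in case A, cap top at 80 mm, at (563,-310). The jar has not moved. Grip it.

Call:
{"fn": "jog_arm", "kwargs": {"motion": [{"x": 0, "y": 0, "z": 40, "wx": 0, "wy": 0, "wz": 0, "gripper": 65}, {"x": 0, "y": 0, "z": 75, "wx": 0, "wy": 0, "wz": 0, "gripper": 65}, {"x": 0, "y": 0, "z": 100, "wx": 0, "wy": 0, "wz": 0, "gripper": 65}, {"x": 0, "y": 0, "z": 116, "wx": 0, "wy": 0, "wz": 0, "gripper": 65}, {"x": 0, "y": 0, "z": 116, "wx": 0, "wy": 0, "wz": 0, "gripper": 65}, {"x": 0, "y": 0, "z": 116, "wx": 0, "wy": 0, "wz": 0, "gripper": 48}, {"x": 0, "y": 0, "z": 116, "wx": 0, "wy": 0, "wz": 0, "gripper": 25}, {"x": 0, "y": 0, "z": 116, "wx": 0, "wy": 0, "wz": 0, "gripper": 25}, {"x": 0, "y": 0, "z": 116, "wx": 0, "wy": 0, "wz": 0, "gripper": 25}, {"x": 0, "y": 0, "z": 116, "wx": 0, "wy": 0, "wz": 0, "gripper": 25}], "force": 40}}

```text
clock: 40.22
position: [0.3729, -0.2908, 0.0352]
eef_rot: [[-0.994, -0.113, 0.003], [-0.113, 0.994, -0.001], [-0.003, -0.002, -1.0]]
wrist_force: [-0.3, 0.7, 7.3]
gripper_width: 0.0383
```

Call:
{"fn": "jog_arm", "kwargs": {"motion": [{"x": 0, "y": 0, "z": -20, "wx": 0, "wy": 0, "wz": 0, "gripper": 25}, {"x": 0, "y": 0, "z": -50, "wx": 0, "wy": 0, "wz": 0, "gripper": 25}, {"x": 0, "y": 0, "z": -90, "wx": 0, "wy": 0, "wz": 0, "gripper": 25}, {"x": 0, "y": 0, "z": -130, "wx": 0, "wy": 0, "wz": 0, "gripper": 25}, {"x": 0, "y": 0, "z": -150, "wx": 0, "wy": 0, "wz": 0, "gripper": 25}, {"x": 0, "y": 0, "z": -150, "wx": 0, "wy": 0, "wz": 0, "gripper": 25}]}}

```text
clock: 40.98
position: [0.3727, -0.2909, 0.1856]
eef_rot: [[-0.994, -0.113, 0.003], [-0.113, 0.994, -0.002], [-0.003, -0.003, -1.0]]
wrist_force: [0.2, -0.6, -1.9]
gripper_width: 0.0383
```

Run:
```python
from h import *
y=CASES["A"][2]+np.pi;t=incase("A",-49,-29)
s=telemetry.read_state();print(s["position"],s["wrist_force"],t)
plan([[(*t,182,y)]])
q,e=grab("scene","10")
u,v=proj("scene",[s["position"]])[0].astype(int);print(proj("scene",[s["position"]+[0,0,.02],s["position"]-[0,0,.032]])*1-[u-40,v-40])
cv2.imwrite("pics/c10.png",cv2.resize(q[v-40:v+40,u-40:u+40],None,fx=5,fy=5,interpolation=cv2.INTER_CUBIC))
```

```text
[ 0.37271455 -0.29087838  0.1855621 ] [ 0.15099519 -0.6366917  -1.92225769] (np.float64(520.5978722711166), np.float64(-375.5605412892485))
   [-137.0, -101.0, 4.0] [-0.003, 0.003, -0.0]
--
[[39.60805765 35.89444394]
 [40.92813245 48.4486833 ]]
```

View pics/c10.png

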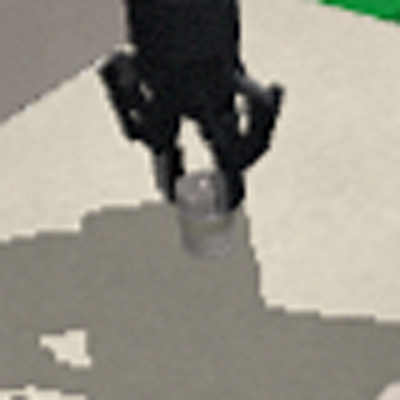

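The crop shows the jar upright between the fingers, centred near (207,215). Carry it to the front right cell.

Call:
{"fn": "jog_arm", "kwargs": {"motion": [{"x": -70, "y": -50, "z": 4, "wx": 0, "wy": 0, "wz": 0, "gripper": 25}, {"x": -70, "y": -50, "z": 4, "wx": 0, "wy": 0, "wz": 0, "gripper": 25}, {"x": -137, "y": -101, "z": 4, "wx": 0, "wy": 0, "wz": 0, "gripper": 25}, {"x": -137, "y": -101, "z": 4, "wx": 0, "wy": 0, "wz": 0, "gripper": 25}, {"x": -137, "y": -101, "z": 4, "wx": 0, "wy": 0, "wz": 0, "gripper": 25}, {"x": -137, "y": -101, "z": 4, "wx": 0, "wy": 0, "wz": 0, "gripper": 25}]}}

```text
clock: 41.78
position: [0.519, -0.3746, 0.1793]
eef_rot: [[-0.994, -0.113, -0.0], [-0.113, 0.994, 0.001], [-0.0, 0.001, -1.0]]
wrist_force: [1.1, 0.0, -0.8]
gripper_width: 0.0384
```

Run:
```python
from h import *
y=CASES["A"][2]+np.pi;t=incase("A",-49,-29)
s=telemetry.read_state();print(s["position"],t)
plan([[(*t,45,y)]])
```

```text
[ 0.51895599 -0.37459053  0.17934346] (np.float64(520.5978722711166), np.float64(-375.5605412892485))
   [-2.0, -1.0, 134.0] [0.001, 0.0, -0.0]
--
```

Call:
{"fn": "jog_arm", "kwargs": {"motion": [{"x": -2, "y": -1, "z": 40, "wx": 0, "wy": 0, "wz": 0, "gripper": 25}, {"x": -2, "y": -1, "z": 75, "wx": 0, "wy": 0, "wz": 0, "gripper": 25}, {"x": -2, "y": -1, "z": 100, "wx": 0, "wy": 0, "wz": 0, "gripper": 25}, {"x": -2, "y": -1, "z": 118, "wx": 0, "wy": 0, "wz": 0, "gripper": 25}, {"x": -2, "y": -1, "z": 128, "wx": 0, "wy": 0, "wz": 0, "gripper": 25}, {"x": -2, "y": -1, "z": 134, "wx": 0, "wy": 0, "wz": 0, "gripper": 25}, {"x": -2, "y": -1, "z": 134, "wx": 0, "wy": 0, "wz": 0, "gripper": 25}, {"x": -2, "y": -1, "z": 134, "wx": 0, "wy": 0, "wz": 0, "gripper": 25}]}}

```text
clock: 42.78
position: [0.5222, -0.3761, 0.0468]
eef_rot: [[-0.994, -0.113, 0.002], [-0.113, 0.994, -0.0], [-0.002, -0.001, -1.0]]
wrist_force: [0.4, 0.7, -0.7]
gripper_width: 0.0384
```

Call:
{"fn": "jog_arm", "kwargs": {"motion": [{"x": 0, "y": 0, "z": 2, "wx": 0, "wy": 0, "wz": 0, "gripper": 25}, {"x": 0, "y": 0, "z": 3.5, "wx": 0, "wy": 0, "wz": 0, "gripper": 25}, {"x": 0, "y": 0, "z": 3.5, "wx": 0, "wy": 0, "wz": 0, "gripper": 25}]}}

```text
clock: 43.15
position: [0.5224, -0.3762, 0.0451]
eef_rot: [[-0.994, -0.113, 0.003], [-0.113, 0.994, -0.002], [-0.003, -0.002, -1.0]]
wrist_force: [-5.6, 5.3, 27.4]
gripper_width: 0.0385
```

It has floor contact at 45 mm, with the same 2 mm offset as for the pot. Ease up and release.

Call:
{"fn": "jog_arm", "kwargs": {"motion": [{"x": 0, "y": 0, "z": -2, "wx": 0, "wy": 0, "wz": 0, "gripper": 25}, {"x": 0, "y": 0, "z": -2, "wx": 0, "wy": 0, "wz": 0, "gripper": 25}, {"x": 0, "y": 0, "z": -2, "wx": 0, "wy": 0, "wz": 0, "gripper": 42}, {"x": 0, "y": 0, "z": -2, "wx": 0, "wy": 0, "wz": 0, "gripper": 47}, {"x": 0, "y": 0, "z": -2, "wx": 0, "wy": 0, "wz": 0, "gripper": 54}, {"x": 0, "y": 0, "z": -2, "wx": 0, "wy": 0, "wz": 0, "gripper": 54}, {"x": 0, "y": 0, "z": -40, "wx": 0, "wy": 0, "wz": 0, "gripper": 54}, {"x": 0, "y": 0, "z": -90, "wx": 0, "wy": 0, "wz": 0, "gripper": 54}, {"x": 0, "y": 0, "z": -140, "wx": 0, "wy": 0, "wz": 0, "gripper": 54}, {"x": 0, "y": 0, "z": -190, "wx": 0, "wy": 0, "wz": 0, "gripper": 54}, {"x": 0, "y": 0, "z": -240, "wx": 0, "wy": 0, "wz": 0, "gripper": 54}, {"x": 0, "y": 0, "z": -240, "wx": 0, "wy": 0, "wz": 0, "gripper": 54}]}}

```text
clock: 44.65
position: [0.5225, -0.3768, 0.2864]
eef_rot: [[-0.994, -0.113, 0.006], [-0.113, 0.994, -0.004], [-0.005, -0.005, -1.0]]
wrist_force: [0.3, -1.1, -0.4]
gripper_width: 0.0541
```

Call:
{"fn": "jog_arm", "kwargs": {"motion": [{"x": 80, "y": 320, "z": 0, "wx": 0, "wy": 0, "wz": 0, "gripper": 45}, {"x": 80, "y": 320, "z": 0, "wx": 0, "wy": 0, "wz": 0, "gripper": 45}, {"x": 80, "y": 320, "z": 0, "wx": 0, "wy": 0, "wz": 0, "gripper": 45}, {"x": 80, "y": 320, "z": 0, "wx": 0, "wy": 0, "wz": 0, "gripper": 45}, {"x": 80, "y": 320, "z": 0, "wx": 0, "wy": 0, "wz": 0, "gripper": 45}, {"x": 80, "y": 320, "z": 0, "wx": 0, "wy": 0, "wz": 0, "gripper": 45}, {"x": 80, "y": 320, "z": 0, "wx": 0, "wy": 0, "wz": 0, "gripper": 45}, {"x": 80, "y": 320, "z": 0, "wx": 0, "wy": 0, "wz": 0, "gripper": 45}, {"x": 80, "y": 320, "z": 0, "wx": 0, "wy": 0, "wz": 0, "gripper": 45}, {"x": 80, "y": 320, "z": 0, "wx": 0, "wy": 0, "wz": 0, "gripper": 45}]}}

```text
clock: 45.9
position: [0.4062, -0.0677, 0.2823]
eef_rot: [[-0.994, -0.112, 0.001], [-0.112, 0.994, 0.0], [-0.001, 0.0, -1.0]]
wrist_force: [-0.5, -0.4, 0.4]
gripper_width: 0.0451
```

Run:
```python
from h import *
s=telemetry.read_state();print(s["position"],s["q"].round(2))
p,d=grab("top","11")
C=cloud("top",d);X,Y,Z=C[...,0],C[...,1],C[...,2]
for nm,c,z in(("jar",incase("A",-49,-29),.06),("pot",incase("A",1,29),.08)):
    m=(np.hypot(X-c[0]/1e3,Y-c[1]/1e3)<.035)&(abs(Z-z)<.008);print(nm,np.array(c).round(1),m.sum(),rect(C[m]),np.median(Z[m]))
for k in"ABC": # tab tops when upright
    c=incase(k,80+22,0);m=(np.hypot(X-c[0]/1e3,Y-c[1]/1e3)<.05)&(Z>.212)
    if m.any(): print(k,np.round(c,1),C[m].mean(0).round(4),m.sum())
a=cv2.resize(p[110:270,230:420],None,fx=4,fy=4,interpolation=cv2.INTER_CUBIC)[:600];cv2.imwrite("pics/c11.png",a)
```

```text
[ 0.40624632 -0.06768267  0.28234362] [-0.36  0.05 -0.17  1.35  0.   -0.48]
jar [ 520.6 -375.6] 74 (array([ 522.8, -373.1]), array([32.5, 38. ]), 1.49) 0.06142529694572696
pot [ 563.7 -312.3] 63 (array([ 563. , -309.9]), array([32.4, 33.5]), 3.23) 0.08098065355523087
A [ 667.3 -329.7] [ 0.6609 -0.3303  0.2308] 32
B [ 666.4 -196.4] [ 0.6635 -0.1943  0.231 ] 30
C [642.  -44.7] [ 0.6368 -0.0459  0.2309] 29
```

View pics/c11.png

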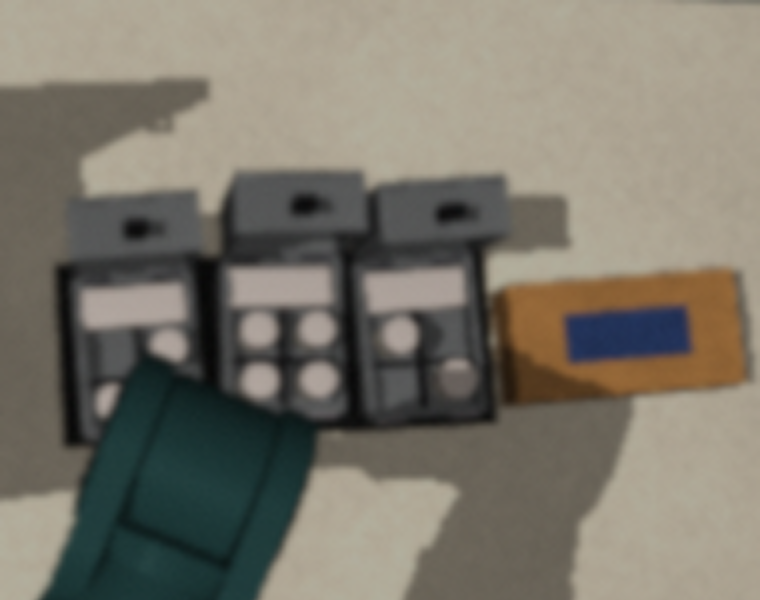

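The crop shows the pot at (400,335) and the jar at (457,378), each inside its own cell of case A. The heights (81 and 61 mm) match upright standing. Now shut the lids, starting with C.

Run:
```python
from h import *
F=lambda t:(*t[:3],t[3]+np.pi)
T=[1.56,*np.linspace(1.46,.8,7),*np.linspace(.7,0,8)]
print("approach C");plan([[F(tab("C",1.56,50))]])
for k in"CBA":
    print(k);plan([[F(tab(k,x)) for x in T[1:8]],[F(tab(k,x)) for x in T[8:]]],start=F(tab(k,1.56)))
for a,b in("CB","BA"):
    u=list(F(tab(a,0)));u[2]=290;print("go",b);plan([[F(tab(b,1.56,70))]],start=u)
```

```text
approach C
   [-235.0, -4.0, 12.0] [0.0, 0.001, 0.006]
--
C
   [19.0, -0.0, -1.0] [0.0, 0.0, 0.0]
   [39.0, -0.0, -0.0] [0.0, 0.0, 0.0]
   [59.0, -0.0, 3.0] [0.0, 0.0, 0.0]
   [79.0, -0.0, 9.0] [0.0, 0.0, 0.0]
   [98.0, -0.0, 16.0] [0.0, 0.0, 0.0]
   [116.0, -0.0, 26.0] [0.0, 0.0, 0.0]
   [133.0, -0.0, 37.0] [0.0, 0.0, 0.0]
--
   [14.0, -0.0, 12.0] [0.0, 0.0, 0.0]
   [27.0, -0.0, 26.0] [0.0, 0.0, 0.0]
   [39.0, -0.0, 40.0] [0.0, 0.0, 0.0]
   [49.0, -0.0, 56.0] [0.0, 0.0, 0.0]
   [57.0, -0.0, 73.0] [0.0, 0.0, 0.0]
   [64.0, -0.0, 90.0] [0.0, 0.0, 0.0]
   [69.0, -0.0, 108.0] [0.0, 0.0, 0.0]
   [72.0, -0.0, 126.0] [0.0, 0.0, 0.0]
--
B
   [19.0, -0.0, -1.0] [0.0, 0.0, 0.0]
   [39.0, -0.0, -0.0] [0.0, 0.0, 0.0]
   [59.0, -0.0, 3.0] [0.0, 0.0, 0.0]
   [79.0, -0.0, 9.0] [0.0, 0.0, 0.0]
   [98.0, -0.0, 16.0] [0.0, 0.0, 0.0]
   [116.0, -0.0, 26.0] [0.0, 0.0, 0.0]
   [133.0, -0.0, 37.0] [0.0, 0.0, 0.0]
--
   [14.0, -0.0, 12.0] [0.0, 0.0, 0.0]
   [27.0, -0.0, 26.0] [0.0, 0.0, 0.0]
   [39.0, -0.0, 40.0] [0.0, 0.0, 0.0]
   [49.0, -0.0, 56.0] [0.0, 0.0, 0.0]
   [57.0, -0.0, 73.0] [0.0, 0.0, 0.0]
   [64.0, -0.0, 90.0] [0.0, 0.0, 0.0]
   [69.0, -0.0, 108.0] [0.0, 0.0, 0.0]
   [72.0, -0.0, 126.0] [0.0, 0.0, 0.0]
--
A
   [19.0, 0.0, -1.0] [0.0, 0.0, 0.0]
   [39.0, -0.0, -0.0] [0.0, 0.0, 0.0]
   [59.0, 0.0, 3.0] [0.0, 0.0, 0.0]
   [79.0, 0.0, 9.0] [0.0, 0.0, 0.0]
   [98.0, 0.0, 16.0] [0.0, 0.0, 0.0]
   [116.0, 0.0, 26.0] [0.0, 0.0, 0.0]
   [133.0, 0.0, 37.0] [0.0, 0.0, 0.0]
--
   [14.0, -0.0, 12.0] [0.0, 0.0, 0.0]
   [27.0, -0.0, 26.0] [0.0, 0.0, 0.0]
   [39.0, -0.0, 40.0] [0.0, 0.0, 0.0]
   [49.0, -0.0, 56.0] [0.0, 0.0, 0.0]
   [57.0, 0.0, 73.0] [0.0, 0.0, 0.0]
   [64.0, -0.0, 90.0] [0.0, 0.0, 0.0]
   [69.0, 0.0, 108.0] [0.0, 0.0, 0.0]
   [72.0, -0.0, 126.0] [0.0, 0.0, 0.0]
--
go B
   [-213.0, -153.0, -0.0] [0.0, 0.0, 0.075]
--
go A
   [-202.0, -133.0, -0.0] [0.0, 0.0, -0.082]
--
```

Call:
{"fn": "jog_arm", "kwargs": {"motion": [{"x": -235, "y": -4, "z": 0, "wx": 0, "wy": 0, "wz": 0.006, "gripper": 45}, {"x": -235, "y": -4, "z": 0, "wx": 0, "wy": 0, "wz": 0.006, "gripper": 45}, {"x": -235, "y": -4, "z": 0, "wx": 0, "wy": 0, "wz": 0.006, "gripper": 45}, {"x": -235, "y": -4, "z": 0, "wx": 0, "wy": 0, "wz": 0.006, "gripper": 45}, {"x": -235, "y": -4, "z": 0, "wx": 0, "wy": 0, "wz": 0.006, "gripper": 45}, {"x": -235, "y": -4, "z": 0, "wx": 0, "wy": 0, "wz": 0.006, "gripper": 45}, {"x": -235, "y": -4, "z": 0, "wx": 0, "wy": 0, "wz": 0.006, "gripper": 45}, {"x": -235, "y": -4, "z": 0, "wx": 0, "wy": 0, "wz": 0.006, "gripper": 45}], "force": 40}}

```text
clock: 46.95
position: [0.6393, -0.0446, 0.2836]
eef_rot: [[-0.994, -0.107, 0.002], [-0.107, 0.994, -0.0], [-0.002, -0.0, -1.0]]
wrist_force: [0.1, -0.0, 0.1]
gripper_width: 0.0451
```

Run:
```python
from h import *
F=lambda t:(*t[:3],t[3]+np.pi)
print(telemetry.read_state()["position"],tab("C",1.56));plan([[F(tab("C",1.56))]])
```

```text
[ 0.63929459 -0.04464132  0.28364878] (np.float64(640.0352224708163), np.float64(-44.8734402510566), np.float64(203.22673281782565), np.float64(0.1064650843716541))
   [-1.0, -0.0, 80.0] [-0.0, 0.002, 0.0]
--
```

Call:
{"fn": "jog_arm", "kwargs": {"motion": [{"x": -1, "y": 0, "z": 45, "wx": 0, "wy": 0, "wz": 0, "gripper": 45}, {"x": -1, "y": 0, "z": 80, "wx": 0, "wy": 0, "wz": 0, "gripper": 45}, {"x": -1, "y": 0, "z": 80, "wx": 0, "wy": 0, "wz": 0, "gripper": 45}, {"x": -1, "y": 0, "z": 80, "wx": 0, "wy": 0, "wz": 0, "gripper": 10}, {"x": -1, "y": 0, "z": 80, "wx": 0, "wy": 0, "wz": 0, "gripper": 10}, {"x": -1, "y": 0, "z": 80, "wx": 0, "wy": 0, "wz": 0, "gripper": 10}, {"x": -1, "y": 0, "z": 80, "wx": 0, "wy": 0, "wz": 0, "gripper": 10}]}}

```text
clock: 47.82
position: [0.6416, -0.0434, 0.2051]
eef_rot: [[-0.994, -0.108, 0.004], [-0.108, 0.994, 0.001], [-0.004, 0.001, -1.0]]
wrist_force: [-1.3, 8.1, 4.5]
gripper_width: 0.0217
```

Call:
{"fn": "jog_arm", "kwargs": {"motion": [{"x": 19, "y": 0, "z": -1, "wx": 0, "wy": 0, "wz": 0, "gripper": 10}, {"x": 39, "y": 0, "z": 0, "wx": 0, "wy": 0, "wz": 0, "gripper": 10}, {"x": 59, "y": 0, "z": 3, "wx": 0, "wy": 0, "wz": 0, "gripper": 10}, {"x": 79, "y": 0, "z": 9, "wx": 0, "wy": 0, "wz": 0, "gripper": 10}, {"x": 98, "y": 0, "z": 16, "wx": 0, "wy": 0, "wz": 0, "gripper": 10}, {"x": 116, "y": 0, "z": 26, "wx": 0, "wy": 0, "wz": 0, "gripper": 10}, {"x": 133, "y": 0, "z": 37, "wx": 0, "wy": 0, "wz": 0, "gripper": 10}, {"x": 133, "y": 0, "z": 37, "wx": 0, "wy": 0, "wz": 0, "gripper": 10}]}}

```text
clock: 48.82
position: [0.5083, -0.0579, 0.167]
eef_rot: [[-0.994, -0.107, 0.002], [-0.107, 0.994, 0.001], [-0.003, 0.001, -1.0]]
wrist_force: [-5.9, 6.9, 5.2]
gripper_width: 0.0215
```

Call:
{"fn": "jog_arm", "kwargs": {"motion": [{"x": 14, "y": 0, "z": 12, "wx": 0, "wy": 0, "wz": 0, "gripper": 10}, {"x": 27, "y": 0, "z": 26, "wx": 0, "wy": 0, "wz": 0, "gripper": 10}, {"x": 39, "y": 0, "z": 40, "wx": 0, "wy": 0, "wz": 0, "gripper": 10}, {"x": 49, "y": 0, "z": 56, "wx": 0, "wy": 0, "wz": 0, "gripper": 10}, {"x": 57, "y": 0, "z": 73, "wx": 0, "wy": 0, "wz": 0, "gripper": 10}, {"x": 64, "y": 0, "z": 90, "wx": 0, "wy": 0, "wz": 0, "gripper": 10}, {"x": 69, "y": 0, "z": 108, "wx": 0, "wy": 0, "wz": 0, "gripper": 10}, {"x": 72, "y": 0, "z": 124, "wx": 0, "wy": 0, "wz": 0, "gripper": 10}, {"x": 72, "y": 0, "z": 126, "wx": 0, "wy": 0, "wz": 0, "gripper": 10}, {"x": 72, "y": 0, "z": 126, "wx": 0, "wy": 0, "wz": 0, "gripper": 10}]}}

```text
clock: 50.08
position: [0.4376, -0.0656, 0.0403]
eef_rot: [[-0.994, -0.108, 0.001], [-0.108, 0.994, 0.002], [-0.001, 0.002, -1.0]]
wrist_force: [-5.1, 7.8, -0.7]
gripper_width: 0.0213
```

Call:
{"fn": "jog_arm", "kwargs": {"motion": [{"x": 0, "y": 0, "z": 1, "wx": 0, "wy": 0, "wz": 0, "gripper": 10}, {"x": 0, "y": 0, "z": 1, "wx": 0, "wy": 0, "wz": 0, "gripper": 45}, {"x": 0, "y": 0, "z": 1, "wx": 0, "wy": 0, "wz": 0, "gripper": 45}, {"x": 0, "y": 0, "z": 1, "wx": 0, "wy": 0, "wz": 0, "gripper": 45}, {"x": 0, "y": 0, "z": -60, "wx": 0, "wy": 0, "wz": 0, "gripper": 45}, {"x": 0, "y": 0, "z": -120, "wx": 0, "wy": 0, "wz": 0, "gripper": 45}, {"x": 0, "y": 0, "z": -180, "wx": 0, "wy": 0, "wz": 0, "gripper": 45}, {"x": 0, "y": 0, "z": -245, "wx": 0, "wy": 0, "wz": 0, "gripper": 45}, {"x": 0, "y": 0, "z": -245, "wx": 0, "wy": 0, "wz": 0, "gripper": 45}, {"x": 0, "y": 0, "z": -245, "wx": 0, "wy": 0, "wz": 0, "gripper": 45}]}}

```text
clock: 51.32
position: [0.4372, -0.0663, 0.2845]
eef_rot: [[-0.994, -0.107, 0.001], [-0.107, 0.994, -0.0], [-0.001, -0.0, -1.0]]
wrist_force: [0.2, 0.6, -0.1]
gripper_width: 0.0452
```

Call:
{"fn": "jog_arm", "kwargs": {"motion": [{"x": -213, "y": -153, "z": 0, "wx": 0, "wy": 0, "wz": 0.075, "gripper": 45}, {"x": -213, "y": -153, "z": 0, "wx": 0, "wy": 0, "wz": 0.075, "gripper": 45}, {"x": -213, "y": -153, "z": 0, "wx": 0, "wy": 0, "wz": 0.075, "gripper": 45}, {"x": -213, "y": -153, "z": 0, "wx": 0, "wy": 0, "wz": 0.075, "gripper": 45}, {"x": -213, "y": -153, "z": 0, "wx": 0, "wy": 0, "wz": 0.075, "gripper": 45}, {"x": -213, "y": -153, "z": 0, "wx": 0, "wy": 0, "wz": 0.075, "gripper": 45}, {"x": -213, "y": -153, "z": 0, "wx": 0, "wy": 0, "wz": 0.075, "gripper": 45}, {"x": -213, "y": -153, "z": 0, "wx": 0, "wy": 0, "wz": 0.075, "gripper": 45}, {"x": -213, "y": -153, "z": 0, "wx": 0, "wy": 0, "wz": 0.075, "gripper": 45}]}}

```text
clock: 52.45
position: [0.6648, -0.1952, 0.2855]
eef_rot: [[-0.999, -0.033, 0.002], [-0.033, 0.999, -0.0], [-0.002, -0.0, -1.0]]
wrist_force: [-0.2, -0.9, -0.1]
gripper_width: 0.0447
```

Run:
```python
from h import *
F=lambda t:(*t[:3],t[3]+np.pi)
print(telemetry.read_state()["position"],tab("B",1.56));plan([[F(tab("B",1.56))]])
p,d=grab("scene","12");C=cloud("scene",d)
X,Y,Z=C[...,0],C[...,1],C[...,2];m=(abs(X-.54)<.09)&(abs(Y+.055)<.05)&(Z>.07)&(Z<.13)
print(m.sum(),"lid C z vs x slope", np.polyfit(X[m],Z[m],1), np.median(Z[m]))
```

```text
[ 0.66482409 -0.19521184  0.28553614] (np.float64(664.4520915171802), np.float64(-196.45887898039172), np.float64(203.22673281782565), np.float64(0.031415926535897934))
   [1.0, -1.0, 82.0] [-0.0, 0.002, 0.001]
--
904 lid C z vs x slope [-0.06906052  0.13328531] 0.09560973456800487
```

Call:
{"fn": "jog_arm", "kwargs": {"motion": [{"x": 1, "y": -1, "z": 45, "wx": 0, "wy": 0, "wz": 0, "gripper": 45}, {"x": 1, "y": -1, "z": 82, "wx": 0, "wy": 0, "wz": 0, "gripper": 45}, {"x": 1, "y": -1, "z": 82, "wx": 0, "wy": 0, "wz": 0, "gripper": 45}, {"x": 1, "y": -1, "z": 82, "wx": 0, "wy": 0, "wz": 0, "gripper": 10}, {"x": 1, "y": -1, "z": 82, "wx": 0, "wy": 0, "wz": 0, "gripper": 10}, {"x": 1, "y": -1, "z": 82, "wx": 0, "wy": 0, "wz": 0, "gripper": 10}, {"x": 1, "y": -1, "z": 82, "wx": 0, "wy": 0, "wz": 0, "gripper": 10}]}}

```text
clock: 53.38
position: [0.6652, -0.1964, 0.2051]
eef_rot: [[-0.999, -0.033, 0.004], [-0.033, 0.999, -0.0], [-0.004, -0.0, -1.0]]
wrist_force: [-0.9, 3.9, 7.8]
gripper_width: 0.0213
```

Call:
{"fn": "jog_arm", "kwargs": {"motion": [{"x": 19, "y": 0, "z": -1, "wx": 0, "wy": 0, "wz": 0, "gripper": 10}, {"x": 39, "y": 0, "z": 0, "wx": 0, "wy": 0, "wz": 0, "gripper": 10}, {"x": 59, "y": 0, "z": 3, "wx": 0, "wy": 0, "wz": 0, "gripper": 10}, {"x": 79, "y": 0, "z": 9, "wx": 0, "wy": 0, "wz": 0, "gripper": 10}, {"x": 98, "y": 0, "z": 16, "wx": 0, "wy": 0, "wz": 0, "gripper": 10}, {"x": 116, "y": 0, "z": 26, "wx": 0, "wy": 0, "wz": 0, "gripper": 10}, {"x": 133, "y": 0, "z": 37, "wx": 0, "wy": 0, "wz": 0, "gripper": 10}, {"x": 133, "y": 0, "z": 37, "wx": 0, "wy": 0, "wz": 0, "gripper": 10}]}}

```text
clock: 54.38
position: [0.5314, -0.2021, 0.1672]
eef_rot: [[-0.999, -0.032, 0.003], [-0.032, 1.0, -0.003], [-0.003, -0.003, -1.0]]
wrist_force: [-2.9, -4.6, 4.8]
gripper_width: 0.0214
```

Call:
{"fn": "jog_arm", "kwargs": {"motion": [{"x": 14, "y": 0, "z": 12, "wx": 0, "wy": 0, "wz": 0, "gripper": 10}, {"x": 27, "y": 0, "z": 26, "wx": 0, "wy": 0, "wz": 0, "gripper": 10}, {"x": 39, "y": 0, "z": 40, "wx": 0, "wy": 0, "wz": 0, "gripper": 10}, {"x": 49, "y": 0, "z": 56, "wx": 0, "wy": 0, "wz": 0, "gripper": 10}, {"x": 57, "y": 0, "z": 73, "wx": 0, "wy": 0, "wz": 0, "gripper": 10}, {"x": 64, "y": 0, "z": 90, "wx": 0, "wy": 0, "wz": 0, "gripper": 10}, {"x": 69, "y": 0, "z": 108, "wx": 0, "wy": 0, "wz": 0, "gripper": 10}, {"x": 72, "y": 0, "z": 124, "wx": 0, "wy": 0, "wz": 0, "gripper": 10}, {"x": 72, "y": 0, "z": 126, "wx": 0, "wy": 0, "wz": 0, "gripper": 10}, {"x": 72, "y": 0, "z": 126, "wx": 0, "wy": 0, "wz": 0, "gripper": 10}]}}

```text
clock: 55.62
position: [0.4604, -0.2052, 0.0407]
eef_rot: [[-0.999, -0.032, 0.002], [-0.032, 0.999, -0.004], [-0.002, -0.004, -1.0]]
wrist_force: [-5.2, -9.2, -0.1]
gripper_width: 0.021
```

Call:
{"fn": "jog_arm", "kwargs": {"motion": [{"x": 0, "y": 0, "z": 1, "wx": 0, "wy": 0, "wz": 0, "gripper": 10}, {"x": 0, "y": 0, "z": 1, "wx": 0, "wy": 0, "wz": 0, "gripper": 45}, {"x": 0, "y": 0, "z": 1, "wx": 0, "wy": 0, "wz": 0, "gripper": 45}, {"x": 0, "y": 0, "z": 1, "wx": 0, "wy": 0, "wz": 0, "gripper": 45}, {"x": 0, "y": 0, "z": -60, "wx": 0, "wy": 0, "wz": 0, "gripper": 45}, {"x": 0, "y": 0, "z": -120, "wx": 0, "wy": 0, "wz": 0, "gripper": 45}, {"x": 0, "y": 0, "z": -180, "wx": 0, "wy": 0, "wz": 0, "gripper": 45}, {"x": 0, "y": 0, "z": -245, "wx": 0, "wy": 0, "wz": 0, "gripper": 45}, {"x": 0, "y": 0, "z": -245, "wx": 0, "wy": 0, "wz": 0, "gripper": 45}, {"x": 0, "y": 0, "z": -245, "wx": 0, "wy": 0, "wz": 0, "gripper": 45}]}}

```text
clock: 56.88
position: [0.4594, -0.2032, 0.2844]
eef_rot: [[-0.999, -0.032, 0.001], [-0.032, 0.999, 0.0], [-0.001, 0.0, -1.0]]
wrist_force: [-0.3, 0.3, -0.4]
gripper_width: 0.0449
```

Call:
{"fn": "jog_arm", "kwargs": {"motion": [{"x": -202, "y": -133, "z": 0, "wx": 0, "wy": 0, "wz": -0.082, "gripper": 45}, {"x": -202, "y": -133, "z": 0, "wx": 0, "wy": 0, "wz": -0.082, "gripper": 45}, {"x": -202, "y": -133, "z": 0, "wx": 0, "wy": 0, "wz": -0.082, "gripper": 45}, {"x": -202, "y": -133, "z": 0, "wx": 0, "wy": 0, "wz": -0.082, "gripper": 45}, {"x": -202, "y": -133, "z": 0, "wx": 0, "wy": 0, "wz": -0.082, "gripper": 45}, {"x": -202, "y": -133, "z": 0, "wx": 0, "wy": 0, "wz": -0.082, "gripper": 45}, {"x": -202, "y": -133, "z": 0, "wx": 0, "wy": 0, "wz": -0.082, "gripper": 45}, {"x": -202, "y": -133, "z": 0, "wx": 0, "wy": 0, "wz": -0.082, "gripper": 45}, {"x": -202, "y": -133, "z": 0, "wx": 0, "wy": 0, "wz": -0.082, "gripper": 45}]}}

```text
clock: 58.0
position: [0.6652, -0.3294, 0.2856]
eef_rot: [[-0.993, -0.114, 0.002], [-0.114, 0.993, -0.0], [-0.002, -0.0, -1.0]]
wrist_force: [0.1, -0.4, 0.9]
gripper_width: 0.0448
```

Run:
```python
from h import *
F=lambda t:(*t[:3],t[3]+np.pi)
print(telemetry.read_state()["position"],tab("A",1.56));plan([[F(tab("A",1.56))]])
```

```text
[ 0.66522047 -0.3293694   0.28555938] (np.float64(665.3586125249066), np.float64(-329.8795160419673), np.float64(203.22673281782565), np.float64(0.11344640137963143))
   [0.0, -0.0, 82.0] [-0.0, 0.002, 0.001]
--
```

Call:
{"fn": "jog_arm", "kwargs": {"motion": [{"x": 0, "y": 0, "z": 45, "wx": 0, "wy": 0, "wz": 0, "gripper": 45}, {"x": 0, "y": 0, "z": 82, "wx": 0, "wy": 0, "wz": 0, "gripper": 45}, {"x": 0, "y": 0, "z": 82, "wx": 0, "wy": 0, "wz": 0, "gripper": 45}, {"x": 0, "y": 0, "z": 82, "wx": 0, "wy": 0, "wz": 0, "gripper": 10}, {"x": 0, "y": 0, "z": 82, "wx": 0, "wy": 0, "wz": 0, "gripper": 10}, {"x": 0, "y": 0, "z": 82, "wx": 0, "wy": 0, "wz": 0, "gripper": 10}, {"x": 0, "y": 0, "z": 82, "wx": 0, "wy": 0, "wz": 0, "gripper": 10}]}}

```text
clock: 58.88
position: [0.6665, -0.3307, 0.2054]
eef_rot: [[-0.994, -0.114, 0.005], [-0.114, 0.994, -0.003], [-0.004, -0.003, -1.0]]
wrist_force: [0.2, -5.1, 7.0]
gripper_width: 0.0212
```

Call:
{"fn": "jog_arm", "kwargs": {"motion": [{"x": 19, "y": 0, "z": -1, "wx": 0, "wy": 0, "wz": 0, "gripper": 10}, {"x": 39, "y": 0, "z": 0, "wx": 0, "wy": 0, "wz": 0, "gripper": 10}, {"x": 59, "y": 0, "z": 3, "wx": 0, "wy": 0, "wz": 0, "gripper": 10}, {"x": 79, "y": 0, "z": 9, "wx": 0, "wy": 0, "wz": 0, "gripper": 10}, {"x": 98, "y": 0, "z": 16, "wx": 0, "wy": 0, "wz": 0, "gripper": 10}, {"x": 116, "y": 0, "z": 26, "wx": 0, "wy": 0, "wz": 0, "gripper": 10}, {"x": 133, "y": 0, "z": 37, "wx": 0, "wy": 0, "wz": 0, "gripper": 10}, {"x": 133, "y": 0, "z": 37, "wx": 0, "wy": 0, "wz": 0, "gripper": 10}]}}

```text
clock: 59.88
position: [0.5332, -0.3452, 0.1671]
eef_rot: [[-0.994, -0.113, 0.002], [-0.113, 0.994, -0.001], [-0.002, -0.001, -1.0]]
wrist_force: [-6.7, 0.7, 9.2]
gripper_width: 0.0211
```

Call:
{"fn": "jog_arm", "kwargs": {"motion": [{"x": 14, "y": 0, "z": 12, "wx": 0, "wy": 0, "wz": 0, "gripper": 10}, {"x": 27, "y": 0, "z": 26, "wx": 0, "wy": 0, "wz": 0, "gripper": 10}, {"x": 39, "y": 0, "z": 40, "wx": 0, "wy": 0, "wz": 0, "gripper": 10}, {"x": 49, "y": 0, "z": 56, "wx": 0, "wy": 0, "wz": 0, "gripper": 10}, {"x": 57, "y": 0, "z": 73, "wx": 0, "wy": 0, "wz": 0, "gripper": 10}, {"x": 64, "y": 0, "z": 90, "wx": 0, "wy": 0, "wz": 0, "gripper": 10}, {"x": 69, "y": 0, "z": 108, "wx": 0, "wy": 0, "wz": 0, "gripper": 10}, {"x": 72, "y": 0, "z": 124, "wx": 0, "wy": 0, "wz": 0, "gripper": 10}, {"x": 72, "y": 0, "z": 126, "wx": 0, "wy": 0, "wz": 0, "gripper": 10}, {"x": 72, "y": 0, "z": 127, "wx": 0, "wy": 0, "wz": 0, "gripper": 10}]}}

```text
clock: 61.12
position: [0.4628, -0.3529, 0.0402]
eef_rot: [[-0.993, -0.114, 0.001], [-0.114, 0.993, 0.0], [-0.001, 0.0, -1.0]]
wrist_force: [-11.9, 8.9, 28.1]
gripper_width: 0.0214
```

Call:
{"fn": "jog_arm", "kwargs": {"motion": [{"x": 0, "y": 0, "z": 0, "wx": 0, "wy": 0, "wz": 0, "gripper": 45}, {"x": 0, "y": 0, "z": 0, "wx": 0, "wy": 0, "wz": 0, "gripper": 45}, {"x": 0, "y": 0, "z": 0, "wx": 0, "wy": 0, "wz": 0, "gripper": 45}, {"x": 0, "y": 0, "z": -60, "wx": 0, "wy": 0, "wz": 0, "gripper": 45}, {"x": 0, "y": 0, "z": -120, "wx": 0, "wy": 0, "wz": 0, "gripper": 45}, {"x": 0, "y": 0, "z": -180, "wx": 0, "wy": 0, "wz": 0, "gripper": 45}, {"x": 120, "y": -40, "z": -240, "wx": 0, "wy": 0, "wz": 0, "gripper": 45}, {"x": 120, "y": -40, "z": -240, "wx": 0, "wy": 0, "wz": 0, "gripper": 45}, {"x": 120, "y": -40, "z": -240, "wx": 0, "wy": 0, "wz": 0, "gripper": 45}, {"x": 120, "y": -40, "z": -240, "wx": 0, "wy": 0, "wz": 0, "gripper": 45}]}}

```text
clock: 62.38
position: [0.3471, -0.4068, 0.2786]
eef_rot: [[-0.994, -0.113, 0.002], [-0.113, 0.994, -0.0], [-0.002, -0.0, -1.0]]
wrist_force: [0.4, -0.4, -1.2]
gripper_width: 0.0452
```

Run:
```python
from h import *
print(telemetry.read_state()["position"],telemetry.read_state()["wrist_force"])
p,d=grab("top","13");q,e=grab("scene","13")
q0,e0=load("scene","0")
for n,D in(("top",d),("scene",e),("scene0",e0)):
    C=cloud(n[:5].rstrip("0"),D);X,Y,Z=C[...,0],C[...,1],C[...,2]
    for k in"ABC":
        cx,cy,a=CASES[k];lx=(X*1e3-cx)*np.cos(a)+(Y*1e3-cy)*np.sin(a);ly=-(X*1e3-cx)*np.sin(a)+(Y*1e3-cy)*np.cos(a)
        m=(abs(lx)<65)&(abs(ly)<50)&(Z<.15)&(Z>.05)
        if m.sum()>100: print(n,k,np.median(Z[m&(lx<-20)]).round(4),np.median(Z[m&(lx>20)]).round(4),m.sum())
    R=(abs(X-.402)<.03)&(abs(Y-.306)<.03)&(Z>.212)&(Z<.27);print(n,"rod",R.sum(),np.percentile(Z[R],[5,50,99]).round(3),C[R].mean(0).round(4))
df=cv2.absdiff(q,q0).max(2);print("diff px wash/tip/glove",[(df[a:b,c:f]>40).sum() for a,b,c,f in((220,285,412,450),(278,330,380,442),(145,190,92,145))])
b=cv2.resize(p[90:280,90:430],None,fx=2,fy=2,interpolation=cv2.INTER_CUBIC);cv2.imwrite("pics/c13.png",b);cv2.imwrite("pics/c13s.png",q)
```

```text
[ 0.34708667 -0.40684326  0.27864365] [ 0.41038528 -0.39688971 -1.17280534]
top A 0.0956 0.0953 827
top B 0.0981 0.096 848
top C 0.0952 0.0959 853
top rod 42 [0.213 0.255 0.263] [0.3999 0.3038 0.2472]
scene A 0.0963 0.0966 645
scene B 0.0991 0.097 775
scene C 0.0961 0.0961 625
scene rod 131 [0.216 0.241 0.26 ] [0.4061 0.3076 0.2403]
scene0 A 0.0962 0.0964 666
scene0 B 0.0963 0.0963 745
scene0 C 0.0961 0.0963 833
scene0 rod 132 [0.215 0.241 0.259] [0.407  0.3076 0.2392]
diff px wash/tip/glove [np.int64(0), np.int64(0), np.int64(141)]
```

View pics/c13s.png

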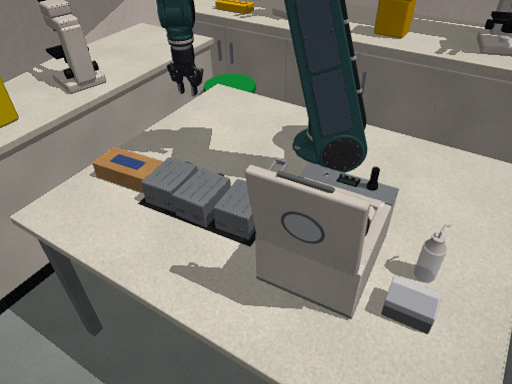

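The picture shows all three cases apparently shut, the centrifuge lid up, the rod parked at (375,178), and the wash bottle and tip box unchanged. Depth shows lid B's front still about 2 mm high, so I'll press it at the tab and check the glove box too.

Run:
```python
from h import *
for t in("0","13"):
    for n in("top","scene"):
        p,d=load(n,t);C=cloud(n,d);X,Y,Z=C[...,0],C[...,1],C[...,2]
        m=(abs(X-.57)<.1)&(Y<-.415)&(Y>-.68)&(abs(Z-.07)<.006);print(t,n,rect(C[m]),C[m].mean(0).round(4))
t=incase("B",-104,0);y=CASES["B"][2]+np.pi
plan([[(*t,130,y)],[(*t,70,y)]])
```

```text
0 top (array([ 571.2, -547.2]), array([121. , 240.9]), 5.98) [ 0.5708 -0.5453  0.0703]
0 scene (array([ 572.5, -548.5]), array([126.4, 244.6]), 5.54) [ 0.5762 -0.5428  0.0712]
13 top (array([ 571.3, -547.8]), array([121.7, 240. ]), 5.8) [ 0.5699 -0.5449  0.0703]
13 scene (array([ 572.2, -547.7]), array([124.8, 243.1]), 6.83) [ 0.576  -0.5431  0.0713]
   [-135.0, 189.0, 148.0] [0.001, 0.001, 0.083]
--
   [0.0, -0.0, 60.0] [0.0, -0.0, 0.0]
--
```

Call:
{"fn": "jog_arm", "kwargs": {"motion": [{"x": -135, "y": 189, "z": 100, "wx": 0, "wy": 0, "wz": 0.083, "gripper": 0}, {"x": -135, "y": 189, "z": 100, "wx": 0, "wy": 0, "wz": 0.083, "gripper": 0}, {"x": -135, "y": 189, "z": 100, "wx": 0, "wy": 0, "wz": 0.083, "gripper": 0}, {"x": -135, "y": 189, "z": 100, "wx": 0, "wy": 0, "wz": 0.083, "gripper": 0}, {"x": -135, "y": 189, "z": 100, "wx": 0, "wy": 0, "wz": 0.083, "gripper": 0}, {"x": -135, "y": 189, "z": 100, "wx": 0, "wy": 0, "wz": 0.083, "gripper": 0}, {"x": -135, "y": 189, "z": 148, "wx": 0, "wy": 0, "wz": 0.083, "gripper": 0}, {"x": -135, "y": 189, "z": 148, "wx": 0, "wy": 0, "wz": 0.083, "gripper": 0}, {"x": -135, "y": 189, "z": 148, "wx": 0, "wy": 0, "wz": 0.083, "gripper": 0}]}}

```text
clock: 63.6
position: [0.4603, -0.2042, 0.132]
eef_rot: [[-1.0, -0.03, 0.002], [-0.03, 1.0, -0.0], [-0.002, -0.001, -1.0]]
wrist_force: [0.7, -0.4, -0.0]
gripper_width: 0.0
```

Call:
{"fn": "jog_arm", "kwargs": {"motion": [{"x": 0, "y": 0, "z": 40, "wx": 0, "wy": 0, "wz": 0, "gripper": 0}, {"x": 0, "y": 0, "z": 56, "wx": 0, "wy": 0, "wz": 0, "gripper": 0}, {"x": 0, "y": 0, "z": 60, "wx": 0, "wy": 0, "wz": 0, "gripper": 0}, {"x": 0, "y": 0, "z": 63, "wx": 0, "wy": 0, "wz": 0, "gripper": 0}, {"x": 0, "y": 0, "z": 65, "wx": 0, "wy": 0, "wz": 0, "gripper": 0}, {"x": 0, "y": 0, "z": 65, "wx": 0, "wy": 0, "wz": 0, "gripper": 0}]}}

```text
clock: 64.35
position: [0.4604, -0.2035, 0.0661]
eef_rot: [[-1.0, -0.031, 0.002], [-0.031, 1.0, -0.0], [-0.002, -0.0, -1.0]]
wrist_force: [0.2, -0.7, -0.1]
gripper_width: -0.0004
```

Call:
{"fn": "jog_arm", "kwargs": {"motion": [{"x": 0, "y": 0, "z": 1.5, "wx": 0, "wy": 0, "wz": 0, "gripper": 0}, {"x": 0, "y": 0, "z": 3, "wx": 0, "wy": 0, "wz": 0, "gripper": 0}, {"x": 0, "y": 0, "z": 3, "wx": 0, "wy": 0, "wz": 0, "gripper": 0}]}}

```text
clock: 64.72
position: [0.4605, -0.2036, 0.0654]
eef_rot: [[-1.0, -0.031, 0.003], [-0.031, 1.0, -0.002], [-0.003, -0.002, -1.0]]
wrist_force: [-14.1, 5.9, 49.2]
gripper_width: 0.0001
```

It hit a firm stop, so the lid is down. Back off, look again.

Call:
{"fn": "jog_arm", "kwargs": {"motion": [{"x": 0, "y": 0, "z": -30, "wx": 0, "wy": 0, "wz": 0, "gripper": 0}, {"x": 0, "y": 0, "z": -90, "wx": 0, "wy": 0, "wz": 0, "gripper": 0}, {"x": 0, "y": 0, "z": -150, "wx": 0, "wy": 0, "wz": 0, "gripper": 0}, {"x": 60, "y": -180, "z": -210, "wx": 0, "wy": 0, "wz": 0, "gripper": 40}, {"x": 110, "y": -200, "z": -210, "wx": 0, "wy": 0, "wz": 0, "gripper": 40}, {"x": 110, "y": -200, "z": -210, "wx": 0, "wy": 0, "wz": 0, "gripper": 40}, {"x": 110, "y": -200, "z": -210, "wx": 0, "wy": 0, "wz": 0, "gripper": 40}, {"x": 110, "y": -200, "z": -210, "wx": 0, "wy": 0, "wz": 0, "gripper": 40}, {"x": 110, "y": -200, "z": -210, "wx": 0, "wy": 0, "wz": 0, "gripper": 40}]}}

```text
clock: 65.85
position: [0.3562, -0.4063, 0.2724]
eef_rot: [[-1.0, -0.031, 0.001], [-0.031, 1.0, 0.001], [-0.001, 0.001, -1.0]]
wrist_force: [0.4, -0.3, 0.9]
gripper_width: 0.0398
```

Run:
```python
from h import *
print(telemetry.read_state()["position"])
grab("top","14");grab("scene","14")
for t in("0","13","14"):
  for n in("top","scene"):
    C=cloud(n,load(n,t)[1]);X,Y,Z=C[...,0],C[...,1],C[...,2]
    for k in"ABC":
        cx,cy,a=CASES[k];lx=(X*1e3-cx)*np.cos(a)+(Y*1e3-cy)*np.sin(a);ly=-(X*1e3-cx)*np.sin(a)+(Y*1e3-cy)*np.cos(a)
        m=(abs(lx)<72)&(abs(ly)<50)&(abs(Z-.096)<.012)
        if m.sum()>100: print(t,n,k,np.polyfit(lx[m],Z[m]*1e3,1).round(4),"rad slope x1000",(np.polyfit(lx[m],Z[m]*1e3,1)[0]*1000).round(1))
```

```text
[ 0.35619824 -0.40628564  0.27241367]
0 top A [1.60000e-03 9.52288e+01] rad slope x1000 1.6
0 top B [3.10000e-03 9.51295e+01] rad slope x1000 3.1
0 top C [1.10000e-03 9.55096e+01] rad slope x1000 1.1
0 scene A [5.0000e-04 9.6342e+01] rad slope x1000 0.5
0 scene B [3.00000e-04 9.63718e+01] rad slope x1000 0.3
0 scene C [-4.00000e-04  9.62069e+01] rad slope x1000 -0.4
13 top A [9.00000e-04 9.53707e+01] rad slope x1000 0.9
13 top B [-2.26000e-02  9.70677e+01] rad slope x1000 -22.6
13 top C [4.20000e-03 9.52857e+01] rad slope x1000 4.2
13 scene A [1.50000e-03 9.63444e+01] rad slope x1000 1.5
13 scene B [-2.28000e-02  9.80428e+01] rad slope x1000 -22.8
13 scene C [2.00000e-04 9.60794e+01] rad slope x1000 0.2
14 top A [1.60000e-03 9.53939e+01] rad slope x1000 1.6
14 top B [3.80000e-03 9.52168e+01] rad slope x1000 3.8
14 top C [1.00000e-03 9.51858e+01] rad slope x1000 1.0
14 scene A [-1.5000e-03  9.6279e+01] rad slope x1000 -1.5
14 scene B [2.00000e-04 9.63678e+01] rad slope x1000 0.2
14 scene C [1.40000e-03 9.61146e+01] rad slope x1000 1.4
```

All three lids are flat shut again, with slopes matching the start. Hand in.

```bash
python3 -c "
from station import job
print(job.hand_in())"
```

```text
the job is handed in; nothing more can be done
None
```

The job is done and handed in after about 66 s on the robot's clock; no verdict was reported.

**What I did:** I opened all three lids. The right-hand case was empty, the middle one full and the left one had two pots. I pushed the release rod down the hole, the centrifuge lid sprang open, and I put the rod back in its socket. Only one pot was in the rotor. I stood that pot and the jar in opposite corner cells of the empty case, shut all three cases, and moved the arm clear.

**Last checks:**
- **Pot and jar:** cap tops were 81 mm and 61 mm high, which fits upright on the case floor. I took this just before shutting the lid over them.
- **Cases:** all three lid tops are flat, with slopes matching the start to within about 2 mrad.
- **Rod:** it read the same height and place as at the start.
- **Centrifuge lid:** it was up in the last picture I viewed.
- **Bystanders:** wash bottle and tip box were unchanged in the picture. The glove box showed some changed pixels, but its measured position was the same to about 1 mm.

**What went wrong along the way:**
- The first move was refused because its rows lacked keys.
- The last joint hit its range limit once, so I switched to the half-turned grasp.
- Tab B was first gripped about 10 mm off, so I regripped it.
- The middle lid was left about 23 mrad open. I pressed it shut at its tab with the fingertips, and the wrist force reached 49 N. That is under the 120 N wrist limit. It is above the 40 N limit for the gripper's body, but only the fingertips should have been touching.

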